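Copy a tube-bend angle with a locking bevel

TASK

Copy the angle of the red-fenced jig onto the blue-fenced jig with the bevel: slide the bevel along the red jig's rail into its corner until it is held snug against rail and fence, press its red lever fully down to lock it there, then slide it home along the blue jig's rail so that its blade swings the blue fence out to the same angle. Leave the locked bevel lying snug in the blue corner. Push gently, never push the blue fence by hand, and do not disturb the red fence or the bottles, flask and jar.

Things in the scene. Friction and masses are not known exactly. Their poses are not given: they have to be found in the camera images.
- bevel: Bevel gauge lying flat, about 0.5 kg. Origin: centre of the underside below its yellow grip rib; z up, +x along the dark wood stock away from the blade's hinge. Stock: 24 mm wide (y -12 to 12) and high, from x = -90 mm (hinge axis, with a brass nose of 12 mm radius around it) to x = 35. In use, the edge y = -12 lies along a jig's rail, with bevel x along jig x, so the origin is then 12 mm from the rail's face.
- bevel_blade: Steel blade, 24 mm wide (y -12 to 12), 4 mm thick, 85 mm long, smooth, mid-height of the stock. Origin on its hinge axis at bevel x = -90 mm, +x to its tip, z up. Gauging edge: y = +12 mm. Starts 136 to 142 degrees counter-clockwise (from above) of bevel +x, wider than the red corner: on sliding in, its tip meets the fence first and turns it flush. Lever up it turns at 0.03 N m and stays put; lever down it holds 0.25 N m.
- lock (a joint): Red lock lever, 50 mm long, 16 mm wide, on top of the stock, hinged at x = -84, z = 29 mm of the bevel, pointing up along bevel +x. 0 rad = open (raised 0.5 rad), 0.5 rad = fully down, level, locked (0.42 and up holds). Stays where it is left. Pressing it down near its end takes 5 to 10 N; it ends on a firm stop.
- lock_tip (a point): On the lever's upper side, 46 mm from its hinge. Open: at about x = -45, z = 53 mm of the bevel; locked: x = -38, z = 31.5 mm. Press straight down near here.
- pattern_jig: Jig to copy (red fence): white plate 4 mm thick fixed on the bench, from x = -70 to 200, y = -23 to 111 mm; the bevel lies on it. Origin: the corner, at bench height, where the rail's face (plane y = 0) meets the fence's face; z up. Aluminium rail along +x, x = 0 to 200, y = -18 to 0 mm, top 22 mm above the bench. The bevel goes on the +y side.
- pattern_jig_fence: Red fence with a brass clamp (look only, 35 mm high at the corner), clamped: do not shift it. Origin at the corner, bench height; +x along the fence, face = plane y = 0, bevel on its -y side, 12 mm thick, 112 mm long, top 22 mm above the bench. 102 to 124 degrees from jig +x to fence +x, counter-clockwise from above.
- blank_jig: Jig to be set (blue fence): same plate, rail, sizes and frame as the pattern jig, standing parallel to it on either side.
- blank_jig_fence: Blue fence, shape and frame as the red one, but swings stiffly about the corner (0.14 N m) and stays where left. Starts at 80 to 90 degrees from jig +x, more closed than the red one; the blade must swing it out. Once the blade is flush on it the bevel's nose meets it 6 to 10 mm from its hinge and the push rises sharply: stop there; over about 12 N would swing it too far.
- flask: Bystander: amber conical flask, 72 mm wide, 104 mm tall, origin at the centre of its foot.
- reagent: Bystander: amber reagent bottle, 60 mm wide, 140 mm tall, origin at the centre of its foot.
- jar: Bystander: white jar, 52 mm wide, 65 mm tall, origin at the centre of its foot.
- pattern_jig_fence_end (a point): Far end of the red fence's face, on its top edge: 112 mm from the corner, 22 mm above the bench.
- bevel_grip (a point): Middle of the yellow grip rib on top of the bevel's stock, 40 mm above the bevel's underside. The rib is 40 mm long in bevel x, 14 mm wide in bevel y, from 24 to 50 mm above the underside: grip it across the 14 mm.
- blade_tip (a point): Tip corner of the blade's gauging edge (blade x = 85, y = 12 mm), the first point to meet a fence; 12 mm above the bevel's underside.
Things that resemble listed ones, but are neither listed nor needed, are in the scene too. Leave any orange look-alike of the bevel alone.

How it is judged (in metres and radians):
On the way, in this order (a step that is already met when the one before it is completed fails the run):
1. unlocked bevel held snug in the red corner: stock along the rail, blade flush on the red fence, touching both (value of joint lock below 0.2 rad and angle between the x axis of bevel and the x axis of pattern_jig, either way round below 0.035 rad and angle between the x axis of bevel_blade and the x axis of pattern_jig_fence, either way round below 0.035 rad and y of bevel in the frame of pattern_jig between 0.009 and 0.0145 m and x of bevel in the frame of pattern_jig below 0.106 m and contact force between bevel and pattern_jig_fence above 1 N), for 0.1 s.
2. bevel locked while lying snug in the red corner (value of joint lock above 0.42 rad and angle between the x axis of bevel and the x axis of pattern_jig, either way round below 0.035 rad and angle between the x axis of bevel_blade and the x axis of pattern_jig_fence, either way round below 0.035 rad and y of bevel in the frame of pattern_jig below 0.015 m and x of bevel in the frame of pattern_jig below 0.107 m), for 0.2 s.
3. locked bevel held snug in the blue corner, pushing on the blue fence (value of joint lock above 0.42 rad and angle between the x axis of bevel and the x axis of blank_jig, either way round below 0.035 rad and angle between the x axis of bevel_blade and the x axis of blank_jig_fence, either way round below 0.035 rad and y of bevel in the frame of blank_jig below 0.0145 m and x of bevel in the frame of blank_jig below 0.106 m and contact force between bevel and blank_jig_fence above 1 N), for 0.1 s.
At the end, for the whole second after the job is handed in: The blue fence stands at the red fence's angle within 2 degrees; the bevel, lever down, lies at rest on the blue jig's plate, stock along the rail and blade along the blue fence within 2 degrees, within 3 mm of the rail and with its nose within about 4 mm of the corner; released (angle between the x axis of blank_jig_fence and the x axis of pattern_jig_fence, either way round below 0.035 rad and value of joint lock above 0.42 rad and angle between the x axis of bevel and the x axis of blank_jig, either way round below 0.035 rad and angle between the x axis of bevel_blade and the x axis of blank_jig_fence, either way round below 0.035 rad and y of bevel in the frame of blank_jig between 0.009 and 0.015 m and x of bevel in the frame of blank_jig below 0.107 m and z of bevel in the frame of blank_jig below 0.007 m and linear speed of bevel below 0.01 m/s); the robot touches nothing.
It fails at once if bevel pushed against a fence with more than 20 N (contact force between bevel and pattern_jig_fence above 20 N or contact force between bevel and blank_jig_fence above 20 N).
It fails at once if red fence shifted by more than 1.5 degrees (3 mm at its end) (distance of pattern_jig_fence_end from where it was at the start of the episode above 0.003 m).
It fails at once if robot itself pushes the blue fence (contact force between any of the arm, the fingers and blank_jig_fence above 0.5 N).
It fails at once if flask, bottle or jar shifted by more than 15 mm or tipped (distance of any of flask, reagent, jar from where it was at the start of the episode above 0.015 m or angle between any of flask, reagent, jar's own z axis and vertical above 0.35 rad).
It also fails if it takes over 70 s, if anything falls off the work surface, if the arm or the gripper's body presses on something with over 40 N, if the wrist force passes 120 N, or if a joint passes its speed limit or range.

ROBOT

A 7-joint arm with a two-finger parallel gripper is mounted at the origin on the work surface. World frame = base frame: x ahead of the robot, y to its left, z up, the work surface at z = 0. Lengths are in mm, angles in rad, forces in N, time in s.
With the tool pointing down it reaches from about 400 to 875 mm from the base axis. Payload 4.4 kg.
Tool frame: the origin (TCP) lies at the very end of the fingers, on their centre line; the grasp point (between the pads) lies 19 mm behind it; z points along the fingers, x is the direction in which the jaws open and shut, and the axes are right-handed (so a half turn about z gives the same grasp; the last joint's range is limited). The gripper opens to 85 mm and grips with 20 to 120 N. Pads are 22 mm wide; open, the fingers measure 114 mm over their backs; the gripper's body (76 mm by 85 mm) begins 54 mm behind the grasp point. The pads swing forward as they close: fully open they stand 13 mm farther back than shut.
Start: joints at [-1.298, 0.628, 0.038, 1.517, -0.027, 0.996, -0.02], TCP at [216.008, 613.073, 231.313] pointing down, gripper open.
Joint ranges: [-3.06, 3.06], [-0.37, 2.12], [-1.25, 1.32], [0.18, 2.47], [-1.1, 4.24], [0.23, 1.98], [-2.94, 2.94]. Speed limits (rad/s): [2.57, 2.57, 3.14, 3.14, 3.14, 3.14, 3.14].

INTERFACE

Orientations are given as [roll, pitch, yaw] about the fixed x, y, z axes, in that order (R = Rz(yaw) Ry(pitch) Rx(roll)).
In Python, from cell import ctrl gives the robot as it stands.
- The arm moves only by the shell command python3 -m creep 'ROWS'. ROWS is text: rows parted by semicolons, each of 7 numbers parted by spaces: the shift along the tool's x, y, z in units of 40 mm (1.0 is 40 mm), then the turn, a rotation vector about the tool's x, y, z in degrees, then the closure, from 0 (fully open) to 1 (shut). In form: x y z rx ry rz grip; .... A call has 1 to 10 rows; each row is the pose to reach, as a shift and turn from the pose commanded when the call began, along the tool's axes at that moment; what a row does not reach only later rows make up. A row lasts 1/12 s, in which the tool goes at most 41.7 mm and 7.16 degrees, less where a joint would pass 70% of its speed; a pose out of reach is approached as far as the arm can. A call with a gripper value outside its range is refused whole. The fingers move at their own pace and stop on an object; the grip force is fixed at half the most. Time passes only in rows, so rows that repeat a pose let the fingers close. It gives the time, the measured TCP pose, the force and the opening at its end, in the units of the state.
- ctrl.read_state(): the state, without advancing time (a new reading comes with each control period).
- ctrl.get_image(name): name is "scene" or "side" or "wrist"; returns a dict with "img" (384x512x3 uint8, red, green, blue), "vfov" (degrees; the focal length in pixels is half the picture's height over the tangent of half this angle, whatever the lens; pixels are square), "cx", "cy" (the principal point, pixels), "distortion" ([k1, k2, p1, p2, k3] as OpenCV has them; the pictures are not rectified), "T" (4x4, takes a point from camera to world coordinates); the wrist camera has in their place "tool_from_camera" (4x4, takes a point from camera to tool coordinates, whose origin is the TCP and whose axes are the tool frame's). Camera axes: x right, y up, looking along -z (the intrinsics and any distortion apply to the point x, -y, -z); pixel columns grow to the right and rows downward; lengths in mm; the calibration is good to about 2 mm. A picture is of the moment at which its call begins: read the wrist's pose just before it. There is no depth.
- ctrl.finish_job(): hands the job in, once; it reports no verdict.
Trained networks look in the newest picture that a camera, given by its name, has taken for a name from the list of things; names that differ only in an ending like _2 or _b are one class to them, and where a whole thing is asked for, a point or a joint stands for the part that bears it (a point fixed in the world has none). Each returns a list of dicts, best first, with "score" (0 to 1); they miss things now and then, are a little off and sometimes report something else, mostly with a low value. They report only what shows in the picture. A call takes as long as a camera call. They do not tell look-alikes from the thing itself.
- ctrl.boxes_of(camera, thing): "rect" ([left, top, right, bottom] in pixels, round what is visible of it).
- ctrl.cut_out(camera, thing): "pixels" (384x512 bool, what is visible of it) and "rect" ([left, top, right, bottom] in pixels, round what is visible of it).
The state is a dict: "clock": time; "qpos": joint angles; "qd": joint speeds; "tau": joint torques, N m; "eef_pos": TCP position; "tool_rot": TCP orientation; "force": force on the tool from outside, world axes, zero at the start; "torque": the same for the moment, N m; "width": finger opening in mm.
Only numpy, scipy, OpenCV 4.12 (cv2) and the standard library are available. Lean on these libraries where they do the work, as an engineer would, in place of code of your own. Each camera call takes 0.05 s, during which the arm holds its last target.

## Working session

There is one attempt and no reset: what is moved stays moved. The work goes in short steps, Python scripts to look and compute and a shell command to move; the robot and the scene stay as the last step left them, time stands still between calls to the robot, and variables do not carry over. Pictures are saved under pics/ and viewed, and the job is handed in when it is done.

```bash
ls -la; mkdir -p pics
python3 - <<'E'
from cell import ctrl
import cv2
s=ctrl.read_state(); print(s)
for n in ["scene","side","wrist"]:
    d=ctrl.get_image(n)
    cv2.imwrite(f"pics/{n}0.png",d["img"][:,:,::-1])
    print(n,{k:v for k,v in d.items() if k!="img"})
E
```

```text
total 12
drwxr-xr-x  3 agent agent 4096 Dec  7 09:36 .
drwxr-xr-x 23 root  root  4096 Dec  7 09:36 ..
drwxr-xr-x  2 agent agent 4096 Dec  7 09:36 pics
{'clock': 0.0, 'qpos': array([-1.29779574,  0.62934577,  0.03845334,  1.51841014, -0.02699999,
        0.99630718, -0.02001159]), 'qd': array([ 1.67529522e-04, -1.20701179e-03, -1.12614100e-03,  8.23889530e-05,
       -9.70756871e-04,  1.14915781e-03,  1.03429430e-03]), 'tau': array([-4.20645620e-04, -5.63391173e+01,  1.22575365e+00, -1.93449676e+01,
        1.09218486e-02,  1.05280746e-02, -1.89421803e-05]), 'eef_pos': array([215.79498157, 612.44235833, 230.37606945]), 'tool_rot': array([3.14155917e+00, 1.95178604e-03, 1.23197396e+00]), 'force': array([-0.1716139 ,  1.16273407,  0.44087948]), 'torque': array([-0.03987577,  0.00239029,  0.02719848]), 'width': 85.25349559099597}
scene {'vfov': 54.20709721152117, 'cx': 254.7973093930418, 'cy': 193.53836691135174, 'distortion': array([-0.09807228,  0.        ,  0.        ,  0.        ,  0.        ]), 'T': array([[-2.53784401e-01, -7.93314540e-01,  5.53394540e-01,
         1.19069833e+03],
[... 606 characters left out ...]
 [-1.60915707e-02,  7.37037057e-01,  6.75660742e-01,
         8.71397686e+02],
       [ 0.00000000e+00,  0.00000000e+00,  0.00000000e+00,
         1.00000000e+00]])}
wrist {'vfov': 59.361774930052064, 'cx': 260.1443585468432, 'cy': 191.1981698478677, 'distortion': array([-0.05798906,  0.        ,  0.        ,  0.        ,  0.        ]), 'tool_from_camera': array([[ 9.99999891e-01,  9.65658934e-05,  4.57719930e-04,
        -4.14331386e-01],
       [ 2.21684989e-04, -9.59440911e-01, -2.81909718e-01,
        -7.22229374e+01],
       [ 4.11932363e-04,  2.81909788e-01, -9.59440828e-01,
        -1.42224064e+02],
       [ 0.00000000e+00,  0.00000000e+00,  0.00000000e+00,
         1.00000000e+00]])}
```

View pics/scene0.png

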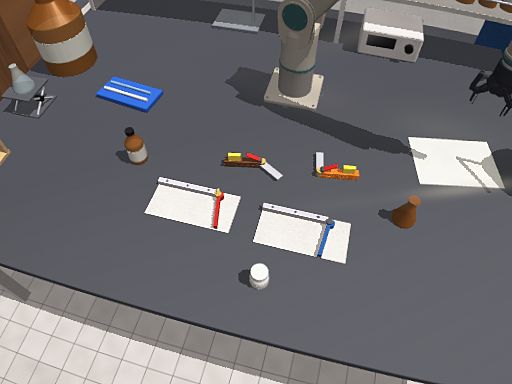

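View pics/side0.png

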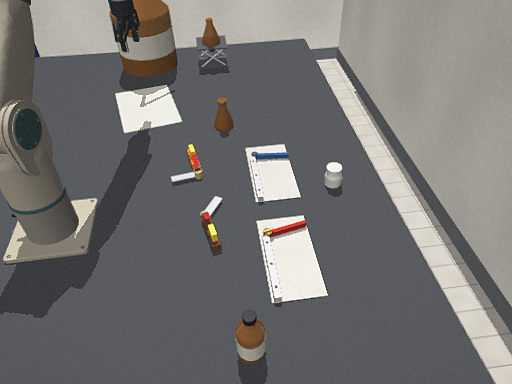

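View pics/wrist0.png

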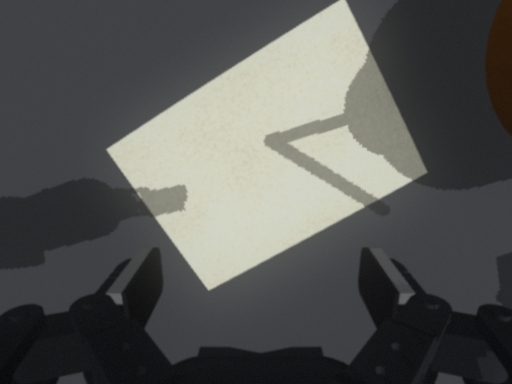

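The scene picture shows the dark bevel at about (245,160), the orange look-alike at (340,172), the red jig corner at (218,190) and the blue jig corner at (331,221). The jigs' +x points left, roughly world -y.

```bash
cat > h.py <<'E'
import numpy as np, cv2
from cell import ctrl
from scipy.spatial.transform import Rotation as R
def tool_T(s):
    T=np.eye(4); T[:3,:3]=R.from_euler('xyz',s['tool_rot']).as_matrix(); T[:3,3]=s['eef_pos']; return T
def grab(n,save=None):
    s=ctrl.read_state(); d=ctrl.get_image(n)
    d['Tw']=d['T'] if 'T' in d else tool_T(s)@d['tool_from_camera']
    if save: cv2.imwrite(f'pics/{save}.png',d['img'][:,:,::-1])
    return d
def K(d):
    f=d['img'].shape[0]/2/np.tan(np.radians(d['vfov'])/2)
    return np.array([[f,0,d['cx']],[0,f,d['cy']],[0,0,1.]])
def ray(d,uv):
    p=cv2.undistortPoints(np.array(uv,float).reshape(-1,1,2),K(d),d['distortion']).reshape(-1,2)
    v=np.c_[p[:,0],-p[:,1],-np.ones(len(p))]
    return d['Tw'][:3,3],v@d['Tw'][:3,:3].T
def onz(d,uv,z):
    o,v=ray(d,uv); return o+v*((z-o[2])/v[:,2])[:,None]
def proj(d,P):
    P=np.atleast_2d(P).astype(float); q=(P-d['Tw'][:3,3])@d['Tw'][:3,:3]
    q=q*[1,-1,-1]
    return cv2.projectPoints(q,np.zeros(3),np.zeros(3),K(d),d['distortion'])[0].reshape(-1,2)
E
python3 - <<'E'
from h import *
for n in ['scene','side']:
    d=grab(n)
    for t in ['bevel','bevel_blade','lock','pattern_jig','pattern_jig_fence','blank_jig','blank_jig_fence','flask','reagent','jar','bevel_grip']:
        for b in ctrl.cut_out(n,t)[:3]:
            m=b['pixels']; ys,xs=np.nonzero(m)
            print(n,t,round(b['score'],2),np.round(b['rect']),np.round(onz(d,[xs.mean(),ys.mean()],15)[0]))
    img=d['img'][:,:,::-1]
    c=img[140:270,130:370] if n=='scene' else img[140:310,160:340]
    cv2.imwrite(f'pics/{n}_crop.png',cv2.resize(c,None,fx=3.3,fy=3.3,interpolation=cv2.INTER_CUBIC))
E
```

```text
scene bevel 0.94 [313. 150. 357. 179.] [383. 208.  15.]
scene bevel 0.83 [225. 153. 283. 174.] [426. -68.  15.]
scene bevel_blade 0.63 [263. 164. 282. 181.] [441.   8.  15.]
scene bevel_blade 0.25 [252. 265. 272. 289.] [804.  59.  15.]
scene lock 0.53 [246. 151. 260. 159.] [397. -69.  15.]
scene lock 0.53 [322. 162. 336. 173.] [378. 187.  15.]
scene pattern_jig 0.56 [147. 177. 238. 230.] [ 631. -194.   15.]
scene pattern_jig_fence 0.7 [215. 192. 223. 225.] [ 619. -119.   15.]
scene blank_jig 0.87 [251. 204. 353. 263.] [641. 149.  15.]
scene blank_jig_fence 0.5 [319. 220. 333. 258.] [639. 215.  15.]
scene flask 0.64 [392. 195. 420. 230.] [493. 445.  15.]
scene reagent 0.89 [125. 128. 148. 165.] [ 458. -472.   15.]
scene reagent 0.18 [149. 180. 240. 231.] [ 631. -193.   15.]
scene jar 0.88 [249. 264. 271. 289.] [802.  59.  15.]
scene bevel_grip 0.96 [319. 151. 358. 179.] [383. 207.  15.]
scene bevel_grip 0.78 [225. 153. 281. 182.] [426. -70.  15.]
scene bevel_grip 0.63 [261. 164. 280. 181.] [442.   9.  15.]
side bevel 0.78 [173. 145. 203. 180.] [382. 193.  15.]
side bevel 0.59 [202. 19
[... 353 characters left out ...]
.53 [203. 195. 225. 216.] [441.   7.  15.]
side pattern_jig_fence 0.9 [262. 221. 303. 237.] [ 626. -118.   15.]
side blank_jig 0.72 [248. 146. 298. 203.] [631. 119.  15.]
side blank_jig_fence 0.5 [256. 153. 289. 162.] [641. 212.  15.]
side flask 0.73 [216.  97. 235. 130.] [509. 478.  15.]
side flask 0.25 [264. 220. 308. 235.] [ 632. -117.   15.]
side reagent 0.71 [239. 311. 263. 361.] [ 495. -419.   15.]
side reagent 0.68 [262. 222. 304. 238.] [ 627. -118.   15.]
side jar 0.59 [323. 163. 343. 190.] [817.  76.  15.]
side bevel_grip 0.96 [203. 197. 219. 255.] [431. -71.  15.]
side bevel_grip 0.78 [170. 146. 200. 181.] [382. 194.  15.]
side bevel_grip 0.61 [322. 166. 343. 190.] [818.  78.  15.]
```

View pics/scene_crop.png

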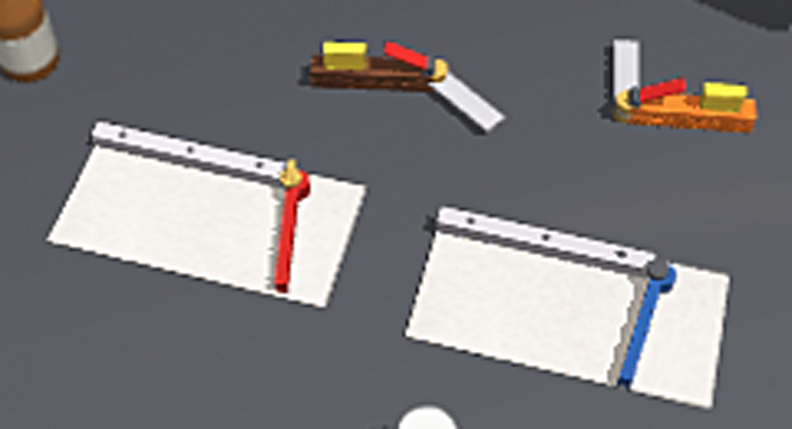

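```bash
cat >> h.py <<'E'
def togo(pos,yaw_deg,cmdT=None):
    """shift (units of 40mm) and rotvec deg in tool axes to reach pos, tool down w/ yaw"""
    T=tool_T(ctrl.read_state()) if cmdT is None else cmdT
    G=R.from_euler('xyz',[np.pi,0,np.radians(yaw_deg)]).as_matrix()
    sh=T[:3,:3].T@(np.array(pos)-T[:3,3])/40
    rv=R.from_matrix(T[:3,:3].T@G).as_rotvec(degrees=True)
    print('shift',np.round(sh,3),'rv',np.round(rv,2))
E
python3 -c "
from h import *
togo([620,210,250],0)"
```

```text
shift [-6.146 12.875 -0.468] rv [-0.000e+00  1.000e-02  7.059e+01]
```

```bash
python3 -m creep '-6.15 12.88 -0.47 0 0 70.6 0;-6.15 12.88 -0.47 0 0 70.6 0;-6.15 12.88 -0.47 0 0 70.6 0;-6.15 12.88 -0.47 0 0 70.6 0;-6.15 12.88 -0.47 0 0 70.6 0;-6.15 12.88 -0.47 0 0 70.6 0;-6.15 12.88 -0.47 0 0 70.6 0;-6.15 12.88 -0.47 0 0 70.6 0;-6.15 12.88 -0.47 0 0 70.6 0;-6.15 12.88 -0.47 0 0 70.6 0'; python3 -c "
from h import *
togo([620,210,250],0)"
```

```text
clock: 2.18
eef_pos: [511.9, 317.5, 245.4]
tool_rot: [-3.141, -0.0, -0.006]
force: [0.4, 1.2, 0.9]
width: 85.5
shift [ 2.717  2.672 -0.116] rv [-0.03 -0.02 -0.33]
```

```bash
python3 -m creep '2.72 2.67 -0.1 0 0 -0.3 0;2.72 2.67 -0.1 0 0 -0.3 0;2.72 2.67 -0.1 0 0 -0.3 0;2.72 2.67 -0.1 0 0 -0.3 0;2.72 2.67 -0.1 0 0 -0.3 0;2.72 2.67 -0.1 0 0 -0.3 0'; python3 -c "
from h import *
grab('wrist','w_blue'); import pickle
s=ctrl.read_state();print(s['eef_pos'],s['tool_rot'],s['qpos'])
d=grab('wrist');pickle.dump(d,open('w_blue.pkl','wb'))
togo([620,-130,250],0)"
```

```text
clock: 2.68
eef_pos: [620.7, 209.6, 248.9]
tool_rot: [3.141, -0.0, 0.001]
force: [-1.2, 0.4, -1.0]
width: 85.5
[619.42345798 212.02072553 248.67420886] [-3.14100686e+00  9.50138939e-04  4.03043967e-03] [-0.58581201  0.64517172  0.374337    1.48805494 -0.25611455  1.05755705
 -0.14958206]
shift [-0.022  8.584 -0.042] rv [-0.07  0.07  0.35]
```

View pics/w_blue.png

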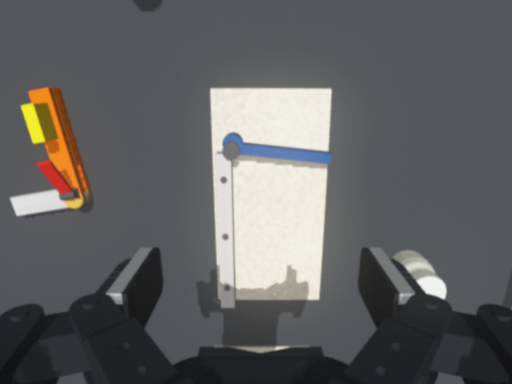

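```bash
python3 -m creep '0 8.55 -0.03 0 0 0 0;0 8.55 -0.03 0 0 0 0;0 8.55 -0.03 0 0 0 0;0 8.55 -0.03 0 0 0 0;0 8.55 -0.03 0 0 0 0;0 8.55 -0.03 0 0 0 0;0 8.55 -0.03 0 0 0 0;0 8.55 -0.03 0 0 0 0;0 8.55 -0.03 0 0 0 0;0 8.55 -0.03 0 0 0 0'; python3 -c "
from h import *
import pickle
for i in range(4):
  d=grab('wrist','w_red')
  s=ctrl.read_state();print(s['eef_pos'],s['tool_rot'])
pickle.dump(d,open('w_red.pkl','wb'))
"
```

```text
clock: 3.62
eef_pos: [620.5, -133.5, 250.6]
tool_rot: [3.139, -0.0, 0.0]
force: [-0.3, 1.0, 0.4]
width: 85.5
[ 621.01832536 -129.76347655  250.28558987] [-3.14094558e+00  6.31562725e-05  3.99826219e-03]
[ 621.37199089 -127.52142447  250.08321124] [-3.13958913e+00  2.06996741e-04  7.00308145e-03]
[ 621.56873402 -126.45990432  249.99091736] [-3.13918065e+00  2.82939374e-04  8.68782198e-03]
[ 621.69921188 -126.20123776  250.02628859] [-3.13940459e+00  1.87861467e-04  9.49487763e-03]
```

View pics/w_red.png

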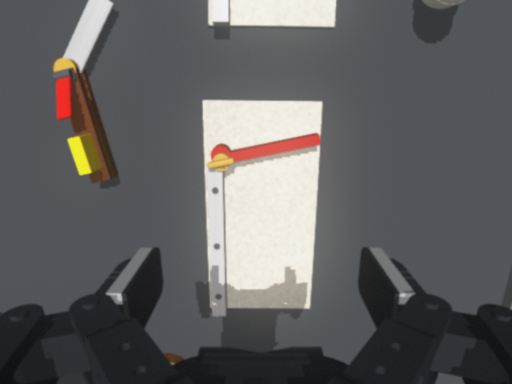

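Run:
```python
import cv2
for n in ['red','blue']:
    i=cv2.imread(f'pics/w_{n}.png')
    c=i[75:325,190:345] 
    c=cv2.resize(c,None,fx=4,fy=4,interpolation=cv2.INTER_CUBIC)
    cv2.imwrite(f'pics/c_{n}_a.png',c[:500]);cv2.imwrite(f'pics/c_{n}_b.png',c[500:])
```

```text
(no output)
```

View pics/c_red_a.png

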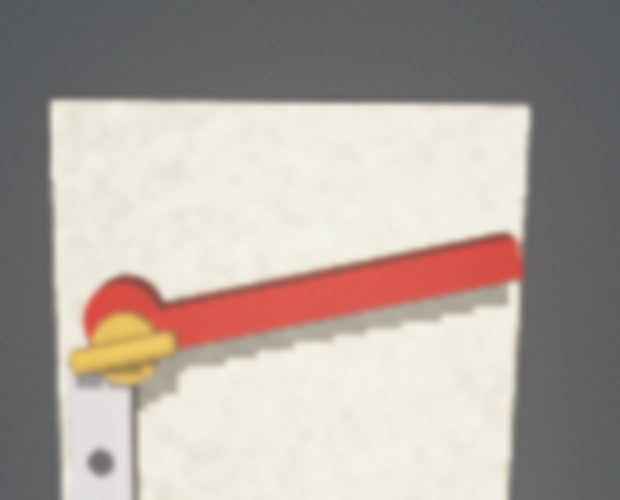

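View pics/c_red_b.png

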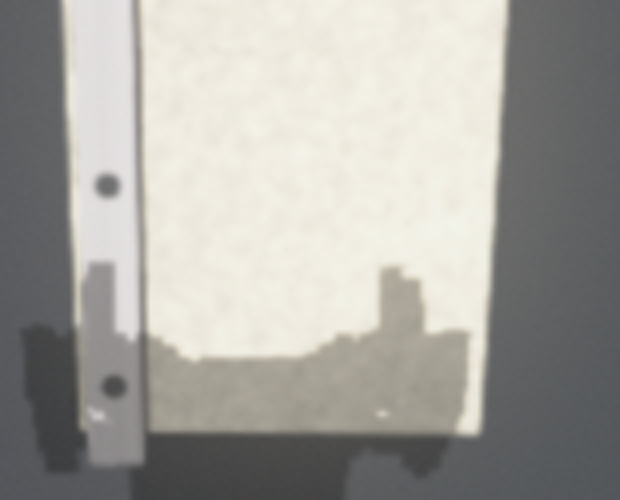

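View pics/c_blue_a.png

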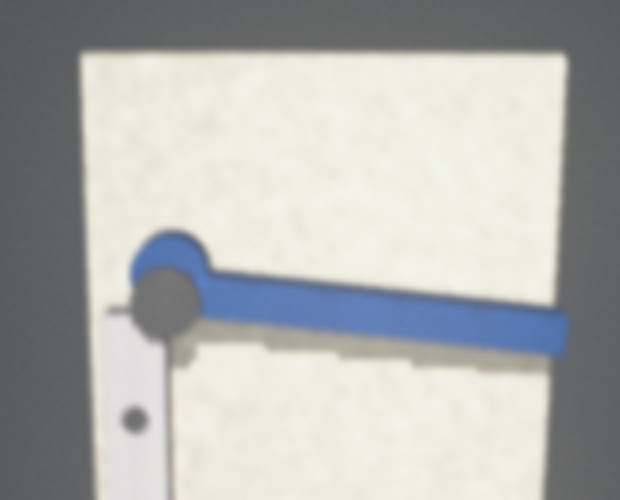

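View pics/c_blue_b.png

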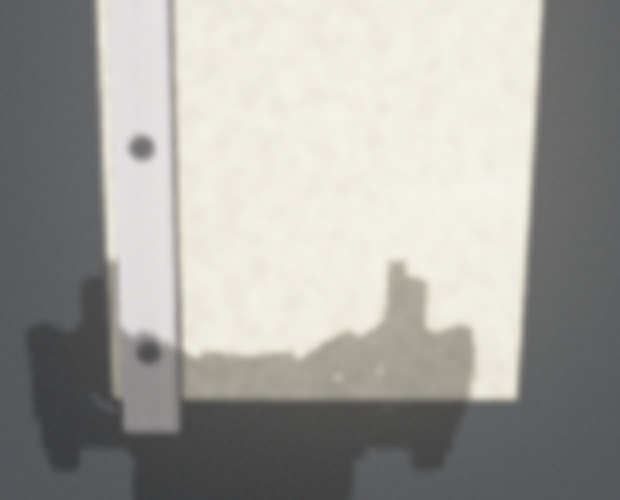

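```bash
cat > fit.py <<'E'
from h import *
import pickle
from scipy.optimize import least_squares
A=[190,75];
def px(l): return np.array([[(x+.5)/4-.5+190,(y+(500 if t=='b' else 0)+.5)/4-.5+75] for x,y,t in l])
P=np.array([[-70,-23,4],[-70,111,4],[200,111,4],[200,-18,22],[200,0,22]],float)
red=px([(51,100,'a'),(530,105,'a'),(482,434,'b'),(88,466,'b'),(144,465,'b'),(522,278,'a')])
blue=px([(80,52,'a'),(568,56,'a'),(518,400,'b'),(124,433,'b'),(180,432,'b'),(567,357,'a')])
dr=pickle.load(open('w_red.pkl','rb')); db=pickle.load(open('w_blue.pkl','rb'))
db['Tw']=tool_T({'eef_pos':[620.7,209.6,248.9],'tool_rot':[3.141,0,0.001]})@db['tool_from_camera']
def W(p,Q):
    c,s=np.cos(p[2]),np.sin(p[2]); return np.c_[p[0]+c*Q[:,0]-s*Q[:,1],p[1]+s*Q[:,0]+c*Q[:,1],Q[:,2]]
for n,d,uv in [('red',dr,red),('blue',db,blue)]:
    r=least_squares(lambda p:(proj(d,W(p,P))-uv[:5]).ravel(),[550,0,-1.57])
    p=r.x; e=onz(d,uv[5],22)[0]
    v=e[:2]-p[:2]; a=np.degrees(np.arctan2(v[1],v[0])-p[2])
    print(n,np.round(p,4),'deg',np.degrees(p[2]).round(2),'res',np.round(r.fun.reshape(-1,2),1).tolist(),'fence',a,np.hypot(*v))
E
python3 fit.py
```

```text
red [ 578.4159 -132.4272   -1.5726] deg -90.1 res [[0.0, -0.1], [-0.1, -0.0], [-0.6, 0.2], [0.4, -0.3], [0.3, 0.2]] fence 102.44888022112778 110.93637110140855
blue [587.5697 216.0789  -1.5716] deg -90.04 res [[0.5, 0.2], [-0.3, -0.5], [-0.3, 0.1], [0.0, -0.0], [0.0, 0.3]] fence 84.00627266329258 112.69472822805118
```

```bash
python3 -c "
from h import *
togo([430,-50,200],0)"
```

```text
shift [-4.774 -1.948  1.256] rv [-0.13  0.01  0.54]
```

```bash
python3 -m creep '-4.77 -1.95 1.25 0 0 0.5 0;-4.77 -1.95 1.25 0 0 0.5 0;-4.77 -1.95 1.25 0 0 0.5 0;-4.77 -1.95 1.25 0 0 0.5 0;-4.77 -1.95 1.25 0 0 0.5 0;-4.77 -1.95 1.25 0 0 0.5 0;-4.77 -1.95 1.25 0 0 0.5 0;-4.77 -1.95 1.25 0 0 0.5 0'; python3 -c "
from h import *
import pickle
for i in range(2):
  d=grab('wrist','w_bev')
  s=ctrl.read_state();print(s['eef_pos'],s['tool_rot'],s['qpos'])
pickle.dump(d,open('w_bev.pkl','wb'))
i=d['img'][:,:,::-1]
cv2.imwrite('pics/c_bev.png',cv2.resize(i[40:290,120:380],None,fx=2.4,fy=2.4,interpolation=cv2.INTER_CUBIC))
"
```

```text
clock: 4.48
eef_pos: [431.3, -51.3, 200.7]
tool_rot: [-3.141, -0.002, -0.0]
force: [0.9, 0.1, 0.6]
width: 85.5
[432.18436807 -51.97493498 200.86750356] [ 3.14148355e+00 -3.04274259e-03 -1.14577784e-03] [-0.2209489   0.39540878  0.37426955  2.1320342  -0.2354995   0.64937207
  0.31405485]
[432.36677823 -52.42236296 200.8181039 ] [ 3.14126503e+00 -2.97474531e-03 -1.97555751e-03] [-0.2202187   0.3958521   0.37449911  2.13150092 -0.23545806  0.64955197
  0.31405822]
```

View pics/w_bev.png

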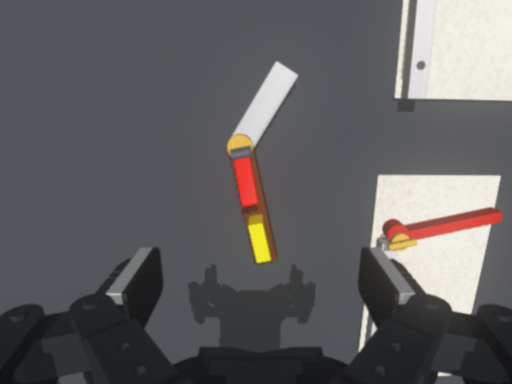

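View pics/c_bev.png

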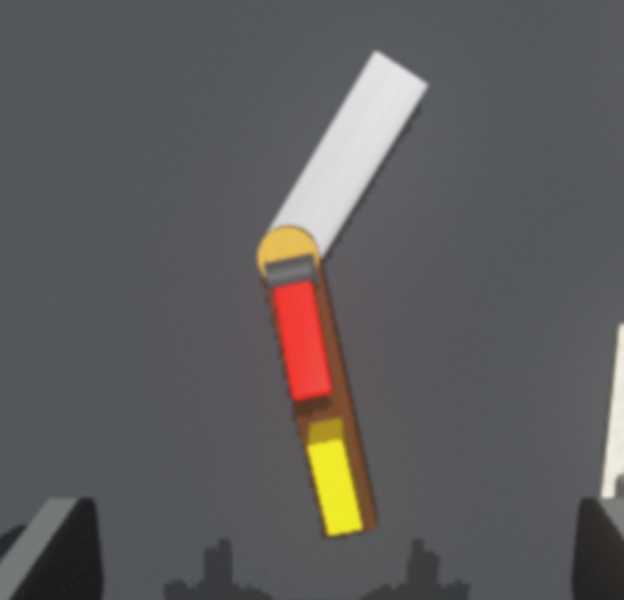

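Run:
```python
from h import *
import pickle
from scipy.optimize import least_squares
d=pickle.load(open('w_bev.pkl','rb'))
uv=np.array([(307,444),(346,437),(362,531),(328,537),(378,528),(289,257)],float); uv=(uv+.5)/2.4-.5+[120,40]
P=np.array([[-20,-7,50],[-20,7,50],[20,7,50],[20,-7,50],[35,12,24],[-90,0,24]],float)
def W(p,Q):
    c,s=np.cos(p[2]),np.sin(p[2]); return np.c_[p[0]+c*Q[:,0]-s*Q[:,1],p[1]+s*Q[:,0]+c*Q[:,1],Q[:,2]]
r=least_squares(lambda p:(proj(d,W(p,P))-uv).ravel(),[430,-70,-1.4]); p=r.x
print(p,np.degrees(p[2]),np.round(r.fun.reshape(-1,2),1).tolist())
yaw=np.degrees(p[2])+90
togo([p[0],p[1],90],yaw); togo([p[0],p[1],28],yaw)
# blade tips at z=14
t=(np.array([(377,51),(428,85)],float)+.5)/2.4-.5+[120,40]
t=onz(d,t,14); h=W(p,np.array([[-90,0,14.]]))[0]
v=t.mean(0)-h; print(np.degrees(np.arctan2(v[1],v[0])-p[2])%360, np.hypot(*v[:2]))
```

```text
[ 431.25876067 -118.23473508   -1.37036635] -78.51620844786125 [[0.3, 0.6], [-1.3, 0.7], [0.2, -0.7], [0.2, -0.6], [0.1, 0.4], [0.4, -0.3]]
shift [-0.033  1.644  2.771] rv [  0.04  -0.17 -11.6 ]
shift [-0.037  1.644  4.321] rv [  0.04  -0.17 -11.6 ]
136.84569474744737 84.03060101660947
```

```bash
python3 -m creep '-0.03 1.64 2.77 0 0 -11.6 0.3;-0.03 1.64 2.77 0 0 -11.6 0.3;-0.03 1.64 2.77 0 0 -11.6 0.3;-0.03 1.64 2.77 0 0 -11.6 0.3;-0.03 1.64 2.77 0 0 -11.6 0.3;-0.03 1.64 2.77 0 0 -11.6 0.3;-0.03 1.64 2.77 0 0 -11.6 0.3'; python3 -c "
from h import *
d=grab('wrist','w_g1')
p=[431.26,-118.23]
print(proj(d,[[431.26,-118.23,50]]))
togo([p[0],p[1],27.5],11.5)
s=ctrl.read_state();print(s['eef_pos'])"
```

```text
clock: 5.17
eef_pos: [430.2, -117.9, 90.5]
tool_rot: [3.141, -0.003, 0.2]
force: [-0.6, 0.2, 0.1]
width: 59.6
[[262.82080855 221.52213192]]
shift [0.016 0.018 1.581] rv [ 0.05 -0.17 -0.01]
[ 430.27556313 -117.65664177   90.75173889]
```

View pics/w_g1.png

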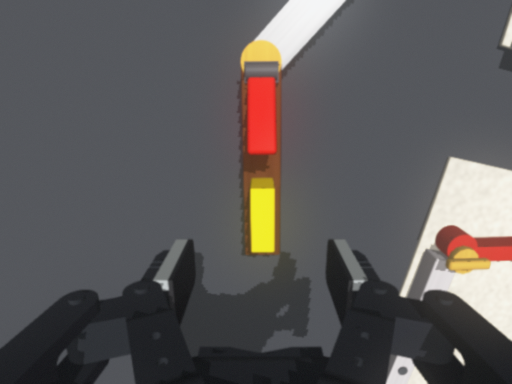

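The rib shows centred at (263,220), as predicted, and the jaws straddle it. Next I descend and grip.

```bash
python3 -m creep '0.01 0.02 0.9 0 0 0 0.3;0.01 0.02 1.4 0 0 0 0.3;0.01 0.02 1.57 0 0 0 0.3;0.01 0.02 1.57 0 0 0 0.5;0.01 0.02 1.57 0 0 0 1;0.01 0.02 1.57 0 0 0 1;0.01 0.02 1.57 0 0 0 1;0.01 0.02 1.57 0 0 0 1'; python3 -m creep '0 0 0 0 0 0 1;0 0 -0.3 0 0 0 1;0 0 -0.6 0 0 0 1;0 0 -1 0 0 0 1;0 0 -1 0 0 0 1;0 0 -1 0 0 0 1'; python3 -c "
from h import *
d=grab('wrist','w_g2')
print(ctrl.read_state())
togo([578.4+12+15,-132.4-150,90],0)"
```

```text
clock: 5.88
eef_pos: [430.6, -118.9, 28.0]
tool_rot: [3.141, -0.003, 0.199]
force: [0.3, 0.9, 7.8]
width: 12.8
clock: 6.38
eef_pos: [429.7, -119.2, 67.1]
tool_rot: [3.141, -0.002, 0.199]
force: [-0.9, 0.3, -6.1]
width: 12.9
{'clock': 6.4333, 'qpos': array([-0.0212729 ,  0.6754605 ,  0.33726156,  2.21546759, -0.65614466,
        0.34602207,  1.07183013]), 'qd': array([ 0.00772965,  0.02058033, -0.00836934,  0.00372498, -0.00364124,
        0.00583217,  0.0034948 ]), 'tau': array([-1.33665022e-01, -4.69745672e+01,  5.00647008e+00, -6.83244109e+00,
       -1.82455225e-02,  1.92091526e-01, -2.00432260e-02]), 'eef_pos': array([ 429.28205427, -119.01769505,   66.55443209]), 'tool_rot': array([ 3.14138498e+00, -4.57079805e-04,  1.99232386e-01]), 'force': array([ 0.40485403, -0.28666256, -5.00238828]), 'torque': array([-0.24193931, -0.05801348, -0.04050082]), 'width': 12.7083748903827}
shift [ 3.508  4.875 -0.584] rv [ 1.000e-02 -3.000e-02  1.142e+01]
```

View pics/w_g2.png

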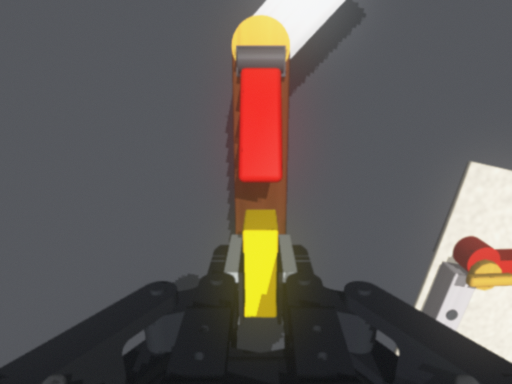

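```bash
python3 -m creep '0 0 -0.58 0 0 0 1;1.5 2 -0.6 0 0 4 1;3.3 5.2 -0.6 0 0 11.4 1;3.3 5.2 -0.6 0 0 11.4 1;3.3 5.2 -0.6 0 0 11.4 1;3.3 5.2 -0.6 0 0 11.4 1;3.3 5.2 -0.6 0 0 11.4 1;3.3 5.2 -0.6 0 0 11.4 1;3.3 5.2 -0.6 0 0 11.4 1;3.3 5.2 -0.6 0 0 11.4 1'; python3 -c "
from h import *
d=grab('wrist','w_r1');d=grab('wrist','w_r1')
print(ctrl.read_state()['eef_pos'],ctrl.read_state()['force'])
togo([600.4,-297.4,45],0)"
```

```text
clock: 7.27
eef_pos: [597.7, -295.9, 88.2]
tool_rot: [-3.139, 0.004, -0.001]
force: [-0.3, 1.5, -5.0]
width: 13.0
[ 598.17831835 -295.08717312   89.12941054] [-0.18403083  0.22440904 -5.28861766]
shift [0.059 0.061 1.103] rv [-0.17  0.17 -0.  ]
```

View pics/w_r1.png

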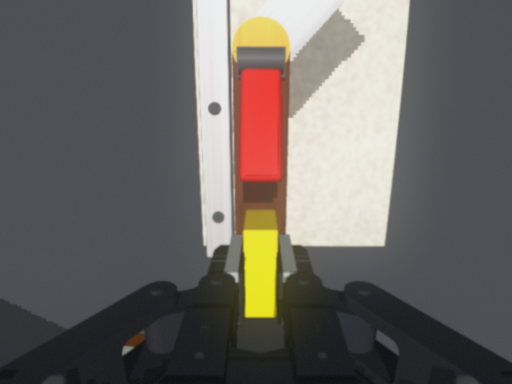

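```bash
python3 -m creep '0.05 0.05 0.6 0 0 0 1;0.05 0.05 1.1 0 0 0 1;0.05 0.05 1.3 0 0 0 1;0.05 0.05 1.37 0 0 0 1;0.05 0.05 1.37 0 0 0 1;0.05 0.05 1.37 0 0 0 1;0.05 0.05 1.37 0 0 0 1'; python3 -c "
from h import *
d=grab('wrist','w_r2');s=ctrl.read_state()
print(s['eef_pos'],s['tool_rot'],s['force'])"
```

```text
clock: 7.95
eef_pos: [602.4, -299.5, 37.2]
tool_rot: [3.14, -0.002, -0.0]
force: [0.6, 0.2, -5.2]
width: 12.8
[ 602.3963908  -299.43401663   37.13207604] [ 3.14058837e+00 -1.83295885e-03 -1.70829741e-04] [ 0.42969383 -0.34643145 -4.74902449]
```

View pics/w_r2.png

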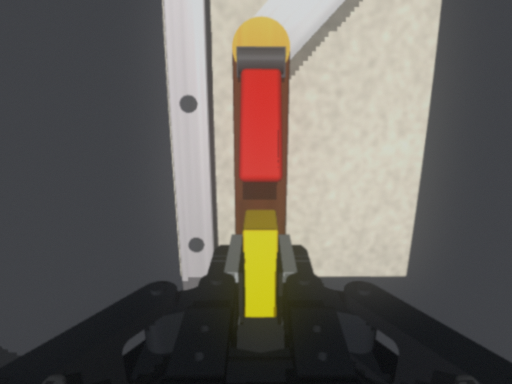

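```bash
python3 -m creep '0 0 0.05 0 0 0 1;-0.08 0 0.1 0 0 0 1;-0.16 0 0.1 0 0 0 1;-0.2 0 0.1 0 0 0 1;-0.2 0 0.1 0 0 0 1;-0.2 0 0.1 0 0 0 1'
```

```text
clock: 8.5
eef_pos: [594.4, -299.4, 32.7]
tool_rot: [3.141, -0.002, -0.001]
force: [2.2, -0.3, 2.0]
width: 12.7
```

```bash
python3 -m creep '0 0 0.02 0 0 0 1;0 0 0.02 0 0 0 1;0 0 0.02 0 0 0 1'
```

```text
clock: 8.75
eef_pos: [594.5, -299.6, 32.1]
tool_rot: [3.141, -0.002, -0.001]
force: [2.1, -0.7, 5.6]
width: 12.8
```

```bash
python3 -m creep '0 0 -0.025 0 0 0 1;-0.04 0 -0.025 0 0 0 1;-0.06 0 -0.025 0 0 0 1;-0.06 0 -0.025 0 0 0 1;-0.06 0 -0.025 0 0 0 1'
```

```text
clock: 9.17
eef_pos: [592.0, -299.3, 32.3]
tool_rot: [3.141, -0.001, -0.001]
force: [5.6, -0.7, 3.5]
width: 12.9
```

```bash
python3 -m creep '-0.03 0 0 0 0 0 1;-0.03 0 0 0 0 0 1;-0.03 0 0 0 0 0 1'
```

```text
clock: 9.42
eef_pos: [590.8, -299.2, 32.3]
tool_rot: [3.141, -0.001, -0.0]
force: [4.6, -1.1, 4.8]
width: 12.8
```

```bash
python3 -m creep '0 0 -0.02 0 0 0 1;0 0 -0.02 0 0 0 1;-0.02 0 -0.02 0 0 0 1;-0.02 0 -0.02 0 0 0 1;-0.02 0 -0.02 0 0 0 1'; python3 -c "
from h import *
d=grab('wrist','w_r3');s=ctrl.read_state()
print(s['eef_pos'],s['tool_rot'],s['force'])"
```

```text
clock: 9.83
eef_pos: [590.6, -298.9, 32.8]
tool_rot: [3.141, -0.002, 0.001]
force: [6.9, -1.3, 1.7]
width: 12.5
[ 590.55794947 -298.95702206   32.79067965] [ 3.14088423e+00 -1.93478218e-03  6.37040138e-04] [ 6.38540383 -1.06470399  1.24803762]
```

View pics/w_r3.png

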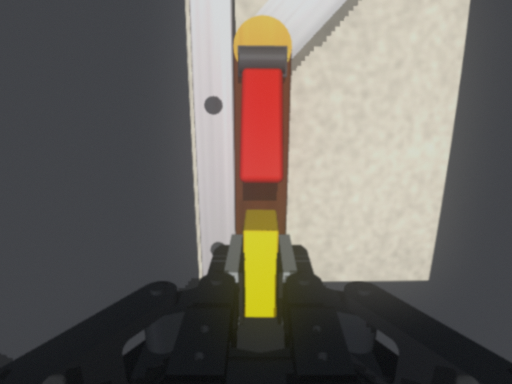

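```bash
python3 -m creep '0 -0.15 0 0 0 0 1;0 -0.3 0 0 0 0 1;0 -0.45 0 0 0 0 1;0 -0.6 0 0 0 0 1;0 -0.75 0 0 0 0 1;0 -0.9 0 0 0 0 1;0 -1.05 0 0 0 0 1;0 -1.2 0 0 0 0 1;0 -1.3 0 0 0 0 1;0 -1.3 0 0 0 0 1'; python3 -c "
from h import *
d=grab('wrist','w_r4');s=ctrl.read_state()
print(s['eef_pos'],s['tool_rot'],s['force'])"
```

```text
clock: 10.72
eef_pos: [590.6, -250.9, 33.8]
tool_rot: [3.134, -0.003, 0.001]
force: [5.6, -5.7, 2.8]
width: 12.8
[ 590.56018851 -250.92344105   33.84201623] [ 3.13432783e+00 -3.34860701e-03  5.24596842e-04] [ 6.21757723 -6.19276352  2.27613792]
```

View pics/w_r4.png

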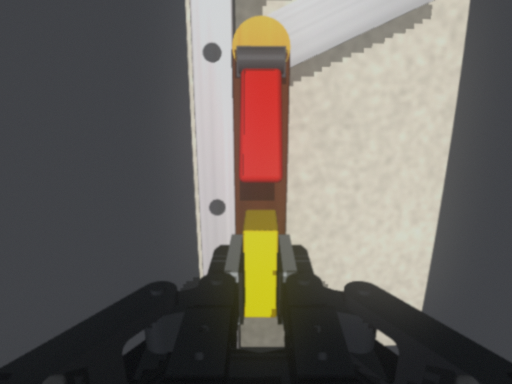

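```bash
python3 -m creep '0.01 -0.06 0 0 0 0 1;0.03 -0.12 0 0 0 0 1;0.03 -0.18 0 0 0 0 1;0.03 -0.24 0 0 0 0 1;0.03 -0.24 0 0 0 0 1'; python3 -c "
from h import *
d=grab('wrist');s=ctrl.read_state()
print(s['eef_pos'],s['tool_rot'],s['force'])"
```

```text
clock: 11.18
eef_pos: [590.6, -241.9, 33.6]
tool_rot: [3.134, -0.002, -0.0]
force: [2.9, -6.2, 2.9]
width: 12.5
[ 590.61685576 -241.90845348   33.64883736] [ 3.13430882e+00 -1.59054083e-03 -2.03155036e-04] [ 3.84475046 -6.67903258  3.72811228]
```

```bash
python3 -m creep '0 -0.04 -0.02 0 0 0 1;0 -0.08 -0.02 0 0 0 1;0 -0.12 -0.02 0 0 0 1;0 -0.12 -0.02 0 0 0 1'; python3 -c "
from h import *
d=grab('wrist','w_r5');s=ctrl.read_state()
print(s['eef_pos'],s['tool_rot'],s['force'])"
```

```text
clock: 11.57
eef_pos: [590.6, -236.4, 33.9]
tool_rot: [3.135, -0.001, 0.0]
force: [3.7, -6.4, 0.0]
width: 12.6
[ 590.61266254 -236.40855905   33.930339  ] [ 3.13516358e+00 -1.16995555e-03  1.11473069e-04] [ 5.04119292 -5.31663761  0.7783979 ]
```

View pics/w_r5.png

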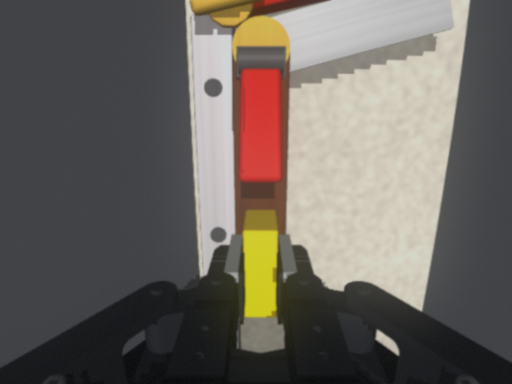

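The nose at (261,40) is about to reach the red fence's foot, and the blade is nearly flush.

```bash
python3 -m creep '0 -0.03 0 0 0 0 1;0 -0.06 0 0 0 0 1;0 -0.06 0 0 0 0 1;0 -0.06 0 0 0 0 1'
```

```text
clock: 11.95
eef_pos: [590.6, -234.3, 34.0]
tool_rot: [3.135, -0.001, 0.0]
force: [3.9, -6.5, 1.8]
width: 12.4
```

```bash
python3 -m creep '0 -0.02 0 0 0 0 1;0 -0.04 0 0 0 0 1;0 -0.04 0 0 0 0 1;0 -0.04 0 0 0 0 1'
```

```text
clock: 12.28
eef_pos: [590.6, -232.9, 34.0]
tool_rot: [3.135, -0.001, -0.0]
force: [4.4, -6.8, 1.0]
width: 13.1
```

```bash
python3 -m creep '0 -0.02 0 0 0 0 1;0 -0.03 0 0 0 0 1;0 -0.03 0 0 0 0 1;0 -0.03 0 0 0 0 1'
```

```text
clock: 12.62
eef_pos: [590.6, -231.9, 34.0]
tool_rot: [3.134, -0.001, -0.0]
force: [4.2, -6.0, 0.2]
width: 12.7
```

```bash
python3 -m creep '0 -0.02 0 0 0 0 1;0 -0.03 0 0 0 0 1;0 -0.03 0 0 0 0 1;0 -0.03 0 0 0 0 1'; python3 -c "
from h import *
d=grab('wrist','w_r6');s=ctrl.read_state()
print(s['eef_pos'],s['tool_rot'],s['force'])"
```

```text
clock: 12.95
eef_pos: [590.6, -231.8, 34.0]
tool_rot: [3.133, -0.002, -0.001]
force: [5.2, -8.8, -1.3]
width: 12.6
[ 590.62841425 -231.83742576   34.06734427] [ 3.13254013e+00 -1.79895696e-03 -4.81229727e-04] [ 5.22521777 -8.51756304 -0.08603503]
```

View pics/w_r6.png

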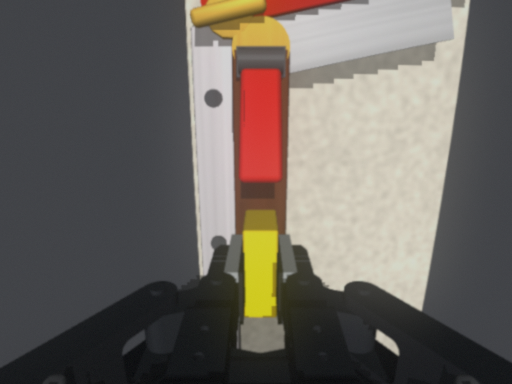

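```bash
python3 -m creep '0 -0.02 0 0 0 0 1;0 -0.02 0 0 0 0 1;0 -0.02 0 0 0 0 1;0 -0.02 0 0 0 0 1'; python3 -c "
from h import *
d=grab('side','s1');i=d['img'][:,:,::-1]
cv2.imwrite('pics/s1c.png',cv2.resize(i[190:320,210:350],None,fx=5,fy=4.5,interpolation=cv2.INTER_CUBIC))"
```

```text
clock: 13.33
eef_pos: [590.6, -231.8, 34.2]
tool_rot: [3.131, -0.002, -0.001]
force: [4.3, -9.5, -0.3]
width: 12.9
```

View pics/s1c.png

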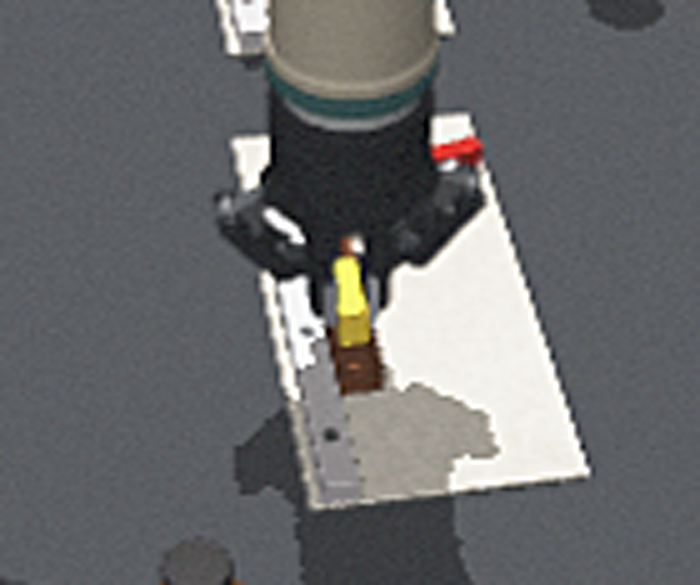

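```bash
python3 -m creep '0 0 0 0 0 0 0.7;0 0 0 0 0 0 0.6;0 0 0 0 0 0 0.5;0 0 -0.5 0 0 0 0.5;0 0 -1 0 0 0 0.5;0 0 -1.5 0 0 0 0.5;0 0 -1.5 0 0 0 0.5;0 0 -1.5 0 0 0 0.5;0 0 -1.5 0 0 0 0.5'; python3 -c "
from h import *
import pickle
d=grab('wrist','w_r7');s=ctrl.read_state()
pickle.dump(d,open('w_r7.pkl','wb'))
print(s['eef_pos'],s['tool_rot'],s['force'],s['qpos'])"
```

```text
clock: 14.13
eef_pos: [589.5, -224.3, 92.7]
tool_rot: [-3.14, 0.002, 0.001]
force: [0.3, 0.1, 0.1]
width: 43.0
[ 589.3813384  -224.37633431   92.37259757] [-3.14005346e+00  2.66343173e-03  3.66503086e-04] [-0.00267929  0.47285191  0.46500067] [ 0.00328181  0.84084433  0.54763038  1.69601785 -0.58654797  0.77777368
  0.83338735]
```

View pics/w_r7.png

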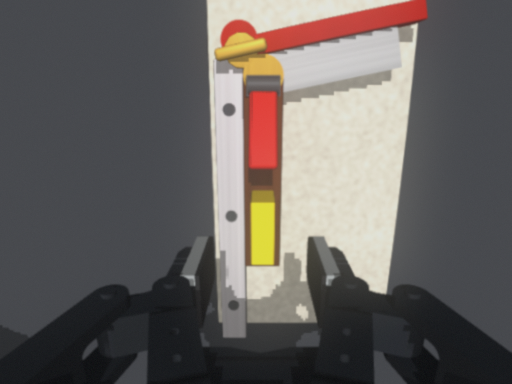

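Blade flush on the red fence (edge from (285,90) to (400,65)) and stock tight along the rail. Now I close the fingers and press the lever.

```bash
python3 -m creep '0.02 -0.91 0 0 0 0 1;0.02 -0.91 0 0 0 0 1;0.02 -0.91 0 0 0 0 1;0.02 -0.91 0 0 0 0 1;0.02 -0.91 0.4 0 0 0 1;0.02 -0.91 0.6 0 0 0 1;0.02 -0.91 0.6 0 0 0 1'; python3 -c "
from h import *
d=grab('wrist','w_l1');s=ctrl.read_state()
print(s['eef_pos'],s['tool_rot'],s['force'])"
```

```text
clock: 14.77
eef_pos: [589.4, -189.2, 67.4]
tool_rot: [-3.141, 0.004, -0.001]
force: [0.2, -0.5, -0.7]
width: 0.1
[ 590.0380192  -189.43790326   68.37959968] [-3.14104882e+00  2.81753861e-03 -1.43601110e-03] [-0.04040473  0.4613288   0.82335875]
```

View pics/w_l1.png

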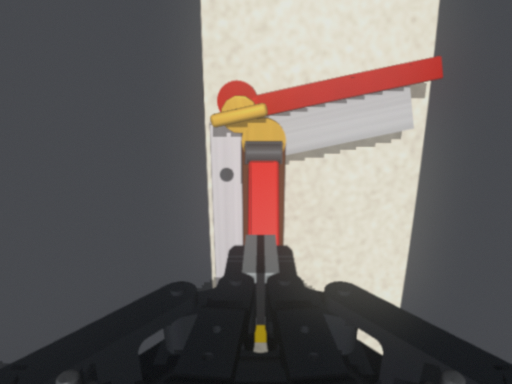

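```bash
python3 -m creep '0 0 0.15 0 0 0 1;0 0 0.3 0 0 0 1;0 0 0.42 0 0 0 1;0 0 0.54 0 0 0 1;0 0 0.64 0 0 0 1;0 0 0.74 0 0 0 1;0 0 0.8 0 0 0 1;0 0 0.8 0 0 0 1'
```

```text
clock: 15.48
eef_pos: [591.1, -188.6, 37.0]
tool_rot: [-3.141, 0.001, -0.0]
force: [-0.3, -0.2, 1.5]
width: 0.1
```

```bash
python3 -m creep '0 0 0.05 0 0 0 1;0 0 0.08 0 0 0 1;0 0 0.08 0 0 0 1'
```

```text
clock: 15.73
eef_pos: [591.2, -188.5, 35.2]
tool_rot: [-3.14, 0.0, -0.0]
force: [-2.0, -0.1, 9.2]
width: -0.1
```

```bash
python3 -m creep '0 0 0.03 0 0 0 1;0 0 0.06 0 0 0 1;0 0 0.06 0 0 0 1;0 0 0.06 0 0 0 1'
```

```text
clock: 16.07
eef_pos: [591.3, -188.6, 34.7]
tool_rot: [-3.14, -0.001, -0.0]
force: [-4.4, 1.1, 24.2]
width: -0.0
```

```bash
python3 -m creep '0 0 -0.1 0 0 0 1;0 0 -0.6 0 0 0 1;0 0.4 -1.4 0 0 0 0.6;0 0.8 -1.4 0 0 0 0.5;0 1.1 -1.4 0 0 0 0.5;0 1.1 -1.4 0 0 0 0.5;0 1.1 -1.4 0 0 0 0.5;0 1.1 -1.4 0 0 0 0.5'; python3 -c "
from h import *
import pickle
grab('wrist');d=grab('wrist','w_l2');s=ctrl.read_state()
pickle.dump(d,open('w_l2.pkl','wb'))
print(s['eef_pos'],s['tool_rot'],s['force'])
i=d['img'][:,:,::-1]
cv2.imwrite('pics/w_l2c.png',cv2.resize(i[0:300,180:450],None,fx=2,fy=2,interpolation=cv2.INTER_CUBIC))"
```

```text
clock: 16.73
eef_pos: [590.5, -231.0, 86.4]
tool_rot: [-3.139, 0.003, 0.0]
force: [-0.0, 1.1, 0.2]
width: 42.5
[ 590.87187308 -231.07675271   86.74854576] [-3.13945911e+00  2.01880988e-03  1.10469693e-03] [-0.10336523  0.16320114 -0.22823519]
```

View pics/w_l2c.png

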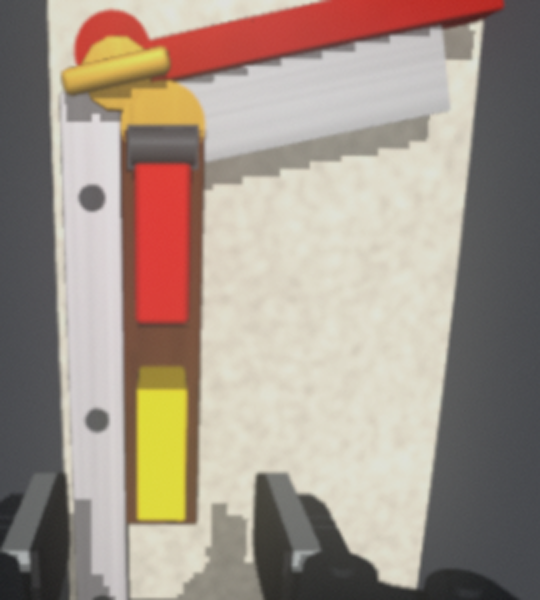

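Lever lies level with its shadow gone; the bevel is still snug. Now I measure its pose for the re-grasp.

Run:
```python
from h import *
import pickle
from scipy.optimize import least_squares
d=pickle.load(open('w_l2.pkl','rb'))
uv=np.array([(137,388),(188,386),(186,521),(137,520),(163,120)],float); uv=(uv+.5)/2-.5+[180,0]
P=np.array([[-20,-7,54],[-20,7,54],[20,7,54],[20,-7,54],[-90,0,28]],float)
def W(p,Q):
    c,s=np.cos(p[2]),np.sin(p[2]); return np.c_[p[0]+c*Q[:,0]-s*Q[:,1],p[1]+s*Q[:,0]+c*Q[:,1],Q[:,2]]
r=least_squares(lambda p:(proj(d,W(p,P))-uv).ravel(),[590,-230,-1.57]); p=r.x
print(p,np.degrees(p[2]),np.round(r.fun.reshape(-1,2),1).tolist())
togo([p[0],p[1],31.5],0)
```

```text
[ 590.26331705 -231.8484614    -1.57276511] -90.11280295402379 [[-0.3, -0.7], [0.0, 0.4], [0.0, -0.6], [0.2, -0.2], [0.1, 0.9]]
shift [-0.012  0.022  1.381] rv [-0.12  0.12  0.06]
```

```bash
python3 -m creep '-0.01 0.02 0.7 0 0 0 0.5;-0.01 0.02 1.2 0 0 0 0.5;-0.01 0.02 1.36 0 0 0 0.5;-0.01 0.02 1.37 0 0 0 0.5;-0.01 0.02 1.37 0 0 0 1;-0.01 0.02 1.37 0 0 0 1;-0.01 0.02 1.37 0 0 0 1;-0.01 0.02 1.37 0 0 0 1'
```

```text
clock: 17.5
eef_pos: [591.5, -234.1, 34.5]
tool_rot: [3.141, -0.002, -0.0]
force: [-1.3, 0.6, 3.5]
width: 12.7
```

```bash
python3 -m creep '0.02 0.1 -0.01 0 0 0 1;0.1 0.25 -0.02 0 0 0 1;0.2 0.5 -0.15 0 0 0 1;0.2 0.6 -0.6 0 0 0 1;0.2 0.6 -1.2 0 0 0 1;0.2 0.6 -1.6 0 0 0 1;0.2 0.6 -1.6 0 0 0 1;0.2 0.6 -1.6 0 0 0 1'; python3 -c "
from h import *
d=grab('wrist','w_b0');s=ctrl.read_state()
print(s['eef_pos'],s['tool_rot'],s['force'])
togo([587.6+12+9,216.1-165,95],0)"
```

```text
clock: 18.17
eef_pos: [599.2, -258.5, 97.5]
tool_rot: [3.141, -0.001, -0.0]
force: [-1.2, 0.9, -6.1]
width: 13.1
[ 598.36571334 -257.61358994   96.37064858] [-3.14114719e+00  1.02724474e-03 -2.57081823e-04] [-0.33404102  0.0603886  -5.47585766]
shift [ 0.254 -7.718  0.037] rv [-0.03  0.06 -0.01]
```

View pics/w_b0.png

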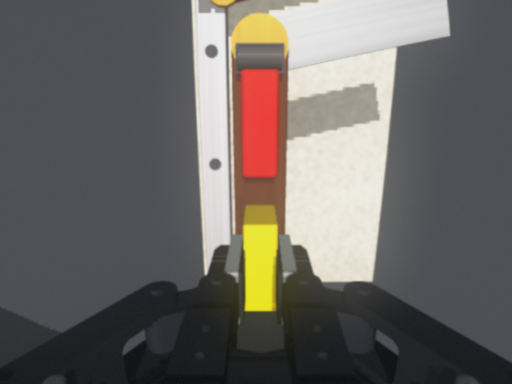

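```bash
python3 -m creep '0.25 -7.9 0 0 0 0 1;0.25 -7.9 0 0 0 0 1;0.25 -7.9 0 0 0 0 1;0.25 -7.9 0 0 0 0 1;0.25 -7.9 0 0 0 0 1;0.25 -7.9 0 0 0 0 1;0.25 -7.9 0 0 0 0 1;0.25 -7.9 0 0 0 0 1;0.25 -7.9 0 0 0 0 1;0.25 -7.9 0 0 0 0 1'; python3 -m creep '0 0 0.01 0 0 0 1;0 0 0.01 0 0 0 1'; python3 -c "
from h import *
grab('wrist');d=grab('wrist','w_b1');s=ctrl.read_state()
print(s['eef_pos'],s['tool_rot'],s['force'])
togo([608.6,216.1-155-2.2,41],0)"
```

```text
clock: 19.05
eef_pos: [607.5, 61.4, 95.1]
tool_rot: [-3.141, 0.004, 0.005]
force: [0.7, -1.7, -5.0]
width: 12.6
clock: 19.22
eef_pos: [608.4, 55.9, 96.1]
tool_rot: [3.14, 0.001, -0.003]
force: [-0.1, -0.0, -5.0]
width: 12.7
[608.69884594  56.10373011  96.50827549] [ 3.14052947e+00  6.36558743e-04 -3.07456674e-03] [-0.40303279 -1.08662956 -5.35498807]
shift [-0.002 -0.071  1.388] rv [ 0.06  0.04 -0.18]
```

View pics/w_b1.png

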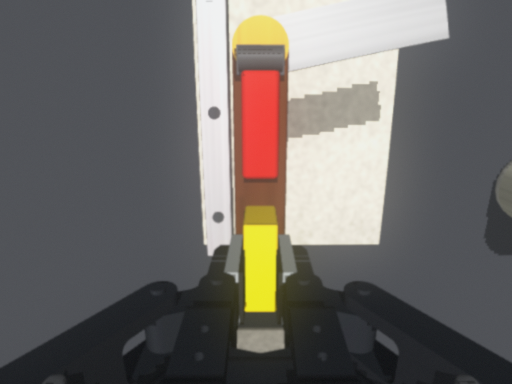

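```bash
python3 -m creep '0 0 0.5 0 0 0 1;0 0 1 0 0 0 1;0 0 1.3 0 0 0 1;0 0 1.42 0 0 0 1;0 0 1.42 0 0 0 1;0 0 1.42 0 0 0 1'
```

```text
clock: 19.82
eef_pos: [609.3, 57.6, 40.3]
tool_rot: [3.141, -0.0, -0.001]
force: [0.1, 0.8, -5.1]
width: 12.6
```

```bash
python3 -m creep '0 0 0.04 0 0 0 1;-0.08 0 0.08 0 0 0 1;-0.14 0 0.1 0 0 0 1;-0.14 0 0.1 0 0 0 1;-0.14 0 0.1 0 0 0 1'
```

```text
clock: 20.23
eef_pos: [603.0, 58.4, 36.3]
tool_rot: [-3.141, 0.0, -0.0]
force: [-1.6, 0.1, -4.0]
width: 12.3
```

```bash
python3 -m creep '0 0 0.03 0 0 0 1;-0.04 0 0.04 0 0 0 1;-0.08 0 0.04 0 0 0 1;-0.08 0 0.04 0 0 0 1;-0.08 0 0.04 0 0 0 1'
```

```text
clock: 20.65
eef_pos: [602.0, 58.0, 35.3]
tool_rot: [3.142, -0.004, -0.001]
force: [3.5, -0.8, 0.5]
width: 12.3
```

```bash
python3 -m creep '-0.03 0 0 0 0 0 1;-0.05 0 0 0 0 0 1;-0.05 0 0 0 0 0 1;-0.05 0 0 0 0 0 1'
```

```text
clock: 20.98
eef_pos: [600.5, 58.1, 35.2]
tool_rot: [3.141, -0.005, -0.001]
force: [6.1, 0.4, 1.5]
width: 12.7
```

```bash
python3 -m creep '0 0 -0.015 0 0 0 1;-0.02 0 -0.015 0 0 0 1;-0.02 0 -0.015 0 0 0 1;-0.02 0 -0.015 0 0 0 1'; python3 -c "
from h import *
d=grab('wrist','w_b2');s=ctrl.read_state()
print(s['eef_pos'],s['tool_rot'],s['force'])"
```

```text
clock: 21.32
eef_pos: [600.3, 58.2, 35.6]
tool_rot: [3.141, -0.006, 0.0]
force: [6.7, -0.2, -1.9]
width: 12.2
[600.35879206  58.24531185  35.57377159] [ 3.14088803e+00 -5.91092030e-03  1.83009293e-04] [ 7.57730753  0.4762761  -1.49239372]
```

View pics/w_b2.png

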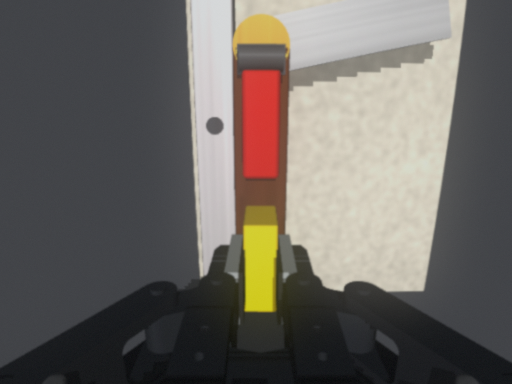

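```bash
python3 -m creep '0.01 -0.1 0 0 0 0 1;0.02 -0.2 0 0 0 0 1;0.02 -0.3 0 0 0 0 1;0.02 -0.4 0 0 0 0 1;0.02 -0.5 0 0 0 0 1;0.02 -0.6 0 0 0 0 1;0.02 -0.7 0 0 0 0 1;0.02 -0.7 0 0 0 0 1'; python3 -c "
from h import *
d=grab('wrist','w_b3');s=ctrl.read_state()
print(s['eef_pos'],s['tool_rot'],s['force'])"
```

```text
clock: 22.03
eef_pos: [600.5, 83.0, 35.9]
tool_rot: [3.137, -0.005, -0.001]
force: [5.4, -5.2, 1.5]
width: 12.7
[600.45764907  83.00773381  35.95240634] [ 3.13695648e+00 -5.02504608e-03 -8.89519263e-04] [ 5.28422574 -5.11124833  2.94925474]
```

View pics/w_b3.png

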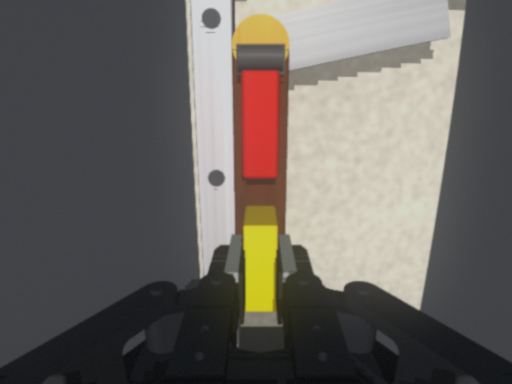

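```bash
python3 -m creep '0 -0.05 -0.01 0 0 0 1;0 -0.1 -0.01 0 0 0 1;0 -0.15 -0.01 0 0 0 1;0 -0.2 -0.01 0 0 0 1;0 -0.25 -0.01 0 0 0 1;0 -0.3 -0.01 0 0 0 1;0 -0.3 -0.01 0 0 0 1'
```

```text
clock: 22.67
eef_pos: [600.5, 93.5, 36.4]
tool_rot: [3.135, -0.005, -0.002]
force: [4.4, -8.3, 2.1]
width: 12.5
```

```bash
python3 -m creep '0 -0.05 0 0 0 0 1;0 -0.1 0 0 0 0 1;0 -0.15 0 0 0 0 1;0 -0.2 0 0 0 0 1;0 -0.25 0 0 0 0 1;0 -0.25 0 0 0 0 1'; python3 -c "
from h import *
d=grab('wrist','w_b4');s=ctrl.read_state()
print(s['eef_pos'],s['tool_rot'],s['force'])"
```

```text
clock: 23.17
eef_pos: [600.5, 103.3, 36.3]
tool_rot: [3.135, -0.005, -0.002]
force: [5.4, -7.9, 2.1]
width: 12.6
[600.51944395 103.29496616  36.35836369] [ 3.13500378e+00 -5.24806732e-03 -1.82281131e-03] [ 4.12874442 -8.24921303  2.9962363 ]
```

View pics/w_b4.png

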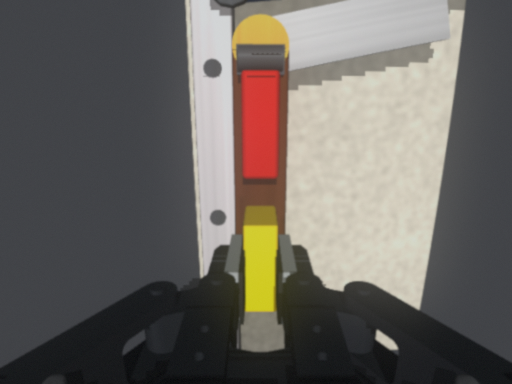

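```bash
python3 -m creep '0 -0.04 0 0 0 0 1;0 -0.08 0 0 0 0 1;0 -0.12 0 0 0 0 1;0 -0.16 0 0 0 0 1;0 -0.16 0 0 0 0 1'; python3 -m creep '0 -0.02 0 0 0 0 1;0 -0.04 0 0 0 0 1;0 -0.04 0 0 0 0 1;0 -0.04 0 0 0 0 1'; python3 -c "
from h import *
d=grab('wrist','w_b5')"
```

```text
clock: 23.63
eef_pos: [600.5, 109.3, 36.4]
tool_rot: [3.134, -0.005, -0.002]
force: [5.3, -8.3, 1.6]
width: 12.9
clock: 23.97
eef_pos: [600.5, 110.5, 36.4]
tool_rot: [3.134, -0.005, -0.002]
force: [4.3, -8.9, 3.2]
width: 12.2
```

View pics/w_b5.png

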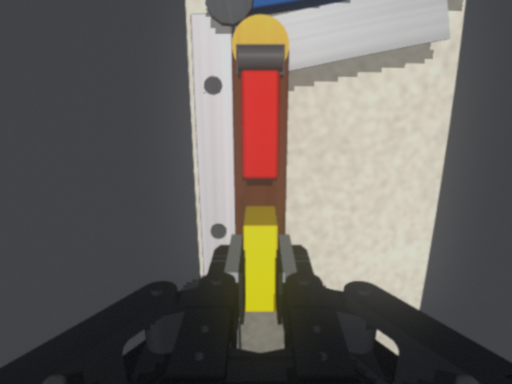

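```bash
python3 -m creep '0 -0.02 0 0 0 0 1;0 -0.04 0 0 0 0 1;0 -0.04 0 0 0 0 1;0 -0.04 0 0 0 0 1'; python3 -m creep '0 -0.02 0 0 0 0 1;0 -0.03 0 0 0 0 1;0 -0.03 0 0 0 0 1;0 -0.03 0 0 0 0 1'
```

```text
clock: 24.35
eef_pos: [600.6, 112.1, 36.4]
tool_rot: [3.134, -0.005, -0.002]
force: [4.7, -9.0, 2.3]
width: 12.8
clock: 24.68
eef_pos: [600.6, 113.3, 36.4]
tool_rot: [3.134, -0.005, -0.002]
force: [4.3, -9.5, 2.2]
width: 12.5
```

```bash
python3 -m creep '0 -0.01 0 0 0 0 1;0 -0.02 0 0 0 0 1;0 -0.02 0 0 0 0 1;0 -0.02 0 0 0 0 1'; python3 -c "
from h import *
d=grab('wrist','w_b6')"
```

```text
clock: 25.02
eef_pos: [600.5, 114.0, 36.4]
tool_rot: [3.134, -0.005, -0.002]
force: [4.9, -8.3, 2.4]
width: 12.9
```

View pics/w_b6.png

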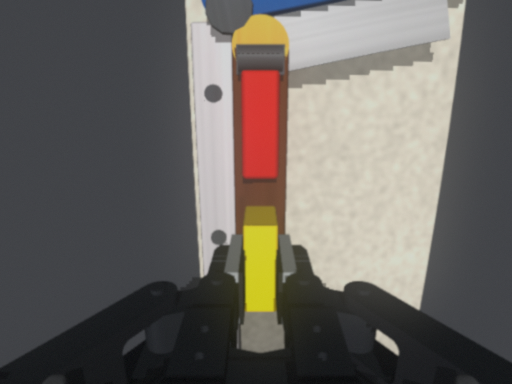

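```bash
python3 -m creep '0 -0.015 0 0 0 0 1;0 -0.02 0 0 0 0 1;0 -0.02 0 0 0 0 1;0 -0.02 0 0 0 0 1'; python3 -m creep '0 -0.015 0 0 0 0 1;0 -0.02 0 0 0 0 1;0 -0.02 0 0 0 0 1;0 -0.02 0 0 0 0 1'
```

```text
clock: 25.4
eef_pos: [600.5, 114.8, 36.4]
tool_rot: [3.134, -0.005, -0.002]
force: [4.4, -9.0, 2.4]
width: 12.8
clock: 25.73
eef_pos: [600.5, 115.0, 36.4]
tool_rot: [3.133, -0.005, -0.003]
force: [4.7, -10.7, 2.3]
width: 13.0
```

```bash
python3 -m creep '0 -0.01 0 0 0 0 1;0 -0.015 0 0 0 0 1;0 -0.015 0 0 0 0 1;0 -0.015 0 0 0 0 1'; python3 -c "
from h import *
d=grab('wrist','w_b7');s=ctrl.read_state()
print(s['eef_pos'],s['tool_rot'],s['force'])
i=d['img'][:,:,::-1]
cv2.imwrite('pics/w_b7c.png',cv2.resize(i[0:110,180:480],None,fx=2.6,fy=2.6,interpolation=cv2.INTER_CUBIC))"
```

```text
clock: 26.07
eef_pos: [600.5, 115.0, 36.4]
tool_rot: [3.133, -0.005, -0.003]
force: [4.5, -11.0, 2.2]
width: 12.6
[600.54022071 114.9654766   36.40847065] [ 3.13265744e+00 -5.32528661e-03 -2.97085304e-03] [ 4.97101196 -9.91175241  2.47007589]
```

View pics/w_b7c.png

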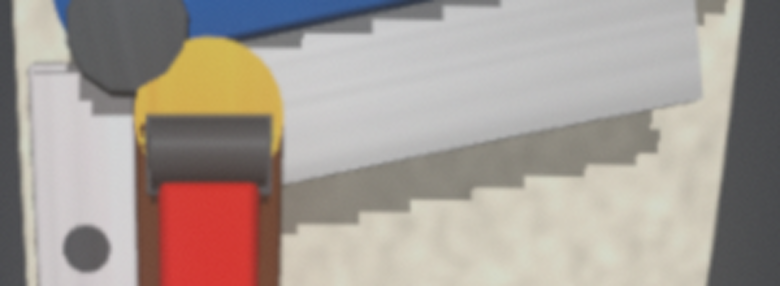

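The nose has met the blue fence: advance stopped at y=115.0 and the force rose by about 2 N. Blade edge and fence run parallel. I relieve the arm's strain, then release.

```bash
python3 -m creep '0.01 0.05 0 0 0 0 1;0.02 0.1 0 0 0 0 1;0.02 0.12 0.01 0 0 0 1;0.02 0.12 0.01 0 0 0 1'
```

```text
clock: 26.45
eef_pos: [600.6, 114.6, 35.8]
tool_rot: [3.139, -0.003, -0.001]
force: [4.1, -4.5, 2.9]
width: 12.8
```

```bash
python3 -m creep '0 0.03 0 0 0 0 0.8;0 0.03 0 0 0 0 0.7;0 0.03 0 0 0 0 0.6;0 0.03 0 0 0 0 0.5;0 0.03 -0.4 0 0 0 0.5;0 0.03 -0.9 0 0 0 0.5;0 0.03 -1.4 0 0 0 0.5;0 0.03 -1.4 0 0 0 0.5;0 0.03 -1.4 0 0 0 0.5'; python3 -c "
from h import *
import pickle
grab('wrist');d=grab('wrist','w_b8');s=ctrl.read_state()
pickle.dump(d,open('w_b8.pkl','wb'))
print(s['eef_pos'],s['tool_rot'],s['force'])
i=d['img'][:,:,::-1]
cv2.imwrite('pics/w_b8c.png',cv2.resize(i[0:300,180:450],None,fx=2,fy=2,interpolation=cv2.INTER_CUBIC))"
```

```text
clock: 27.2
eef_pos: [599.0, 116.7, 91.7]
tool_rot: [-3.141, -0.001, 0.001]
force: [0.2, 0.7, -1.3]
width: 42.6
[597.91218676 116.58058014  90.16751198] [-3.14116866e+00  2.08967019e-03  4.67491998e-04] [ 0.48558597 -0.35931452 -0.81795623]
```

View pics/w_b8c.png

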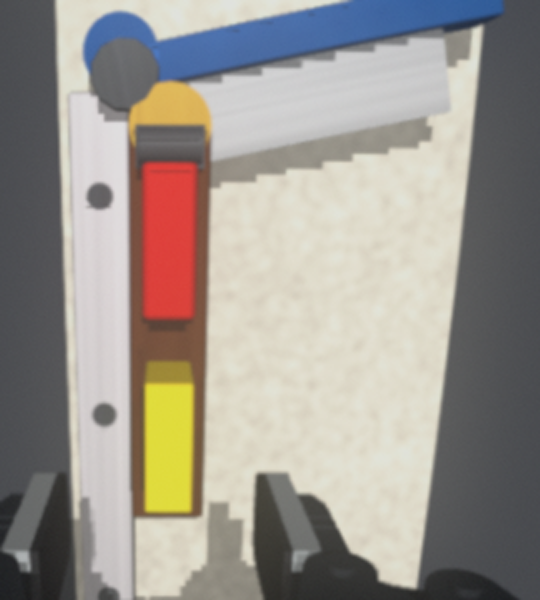

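Run:
```python
from h import *
import pickle
from scipy.optimize import least_squares
d=pickle.load(open('w_b8.pkl','rb'))
uv=np.array([(145,383),(194,382),(193,513),(145,513),(170,120)],float); uv=(uv+.5)/2-.5+[180,0]
P=np.array([[-20,-7,54],[-20,7,54],[20,7,54],[20,-7,54],[-90,0,28]],float)
def W(p,Q):
    c,s=np.cos(p[2]),np.sin(p[2]); return np.c_[p[0]+c*Q[:,0]-s*Q[:,1],p[1]+s*Q[:,0]+c*Q[:,1],Q[:,2]]
r=least_squares(lambda p:(proj(d,W(p,P))-uv).ravel(),[600,115,-1.57]); p=r.x
print(p,np.degrees(p[2]),np.round(r.fun.reshape(-1,2),1).tolist())
for a in [0.5,.42,.3,0]:
    th=.5-a; e=[-84+50*np.cos(th)-2.5*np.sin(th),0,4+29+50*np.sin(th)+2.5*np.cos(th)]
    print(a,(proj(d,W(p,np.array([e])))-[180,0])*2)
togo([600,90,280],0)
```

```text
[599.98220678 115.86686231  -1.57177668] -90.05616992976039 [[-0.3, -0.6], [0.5, -0.1], [-0.1, -0.3], [0.1, -0.3], [-0.1, 1.2]]
0.5 [[168.69412481 318.7076987 ]]
0.42 [[168.84414097 320.10217236]]
0.3 [[169.08780312 320.1753315 ]]
0 [[169.78497766 308.37225248]]
shift [ 0.042  0.663 -4.746] rv [-0.02  0.12  0.03]
```

```bash
python3 -m creep '0 0.66 -4.7 0 0 0 0.5;0 0.66 -4.7 0 0 0 0.5;0 0.66 -4.7 0 0 0 0.5;0 0.66 -4.7 0 0 0 0.5;0 0.66 -4.7 0 0 0 0.5;0 0.66 -4.7 0 0 0 0.5;0 0.66 -4.7 0 0 0 0.5;0 0.66 -4.7 0 0 0 0.5'; python3 -c "
from h import *
import pickle
grab('wrist');grab('wrist');d=grab('wrist','w_f');s=ctrl.read_state()
pickle.dump(d,open('w_f.pkl','wb'))
print(s['eef_pos'],s['tool_rot'])
i=d['img'][:,:,::-1]
cv2.imwrite('pics/w_fa.png',cv2.resize(i[0:130,170:350],None,fx=4,fy=4,interpolation=cv2.INTER_CUBIC))
cv2.imwrite('pics/w_fb.png',cv2.resize(i[230:360,170:350],None,fx=4,fy=4,interpolation=cv2.INTER_CUBIC))
d=grab('scene','s2');i=d['img'][:,:,::-1]
cv2.imwrite('pics/s2c.png',cv2.resize(i[170:275,230:370],None,fx=5,fy=5,interpolation=cv2.INTER_CUBIC))"
```

```text
clock: 27.97
eef_pos: [597.8, 90.3, 277.1]
tool_rot: [-3.141, 0.003, 0.0]
force: [-0.6, -0.1, -0.7]
width: 42.4
[597.89588434  90.10159015 276.95690451] [3.14107851e+00 3.72911687e-03 2.58187332e-04]
```

View pics/w_f.png

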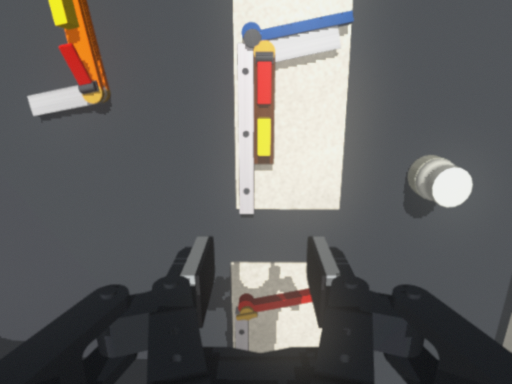

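View pics/w_fa.png

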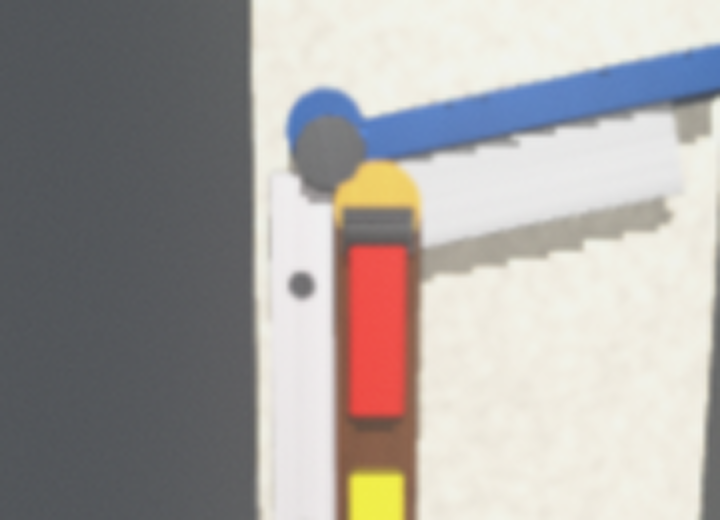

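View pics/w_fb.png

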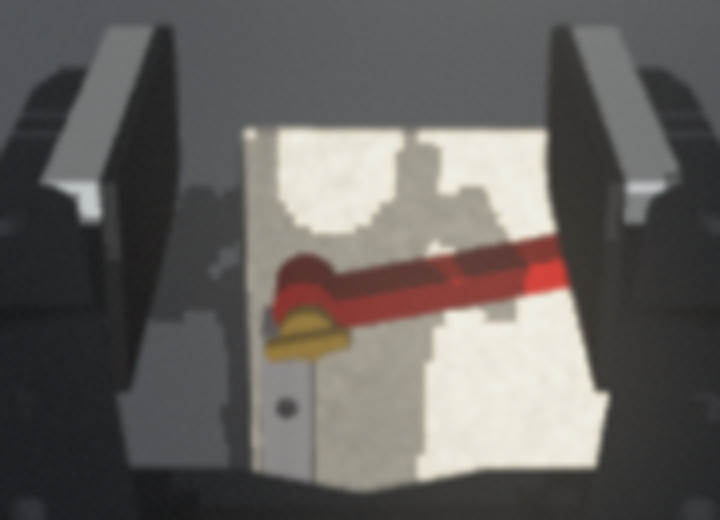

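View pics/s2c.png

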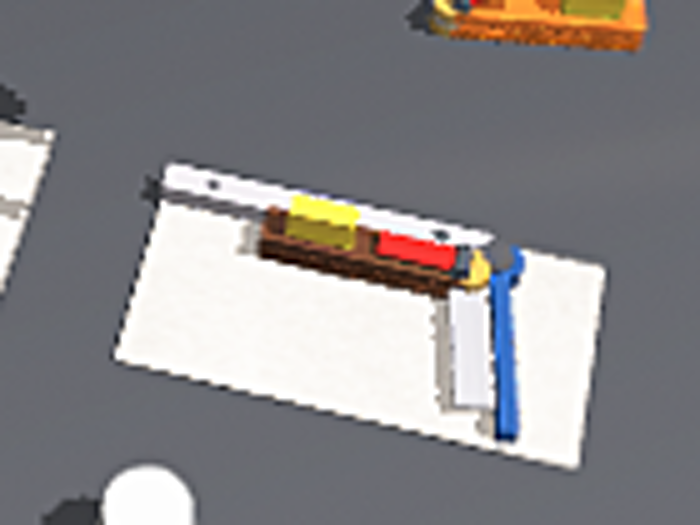

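Run:
```python
from h import *
import pickle
def edge(d,color,x0,x1,y0,y1):
    h=cv2.cvtColor(d['img'],cv2.COLOR_RGB2HSV).astype(int)
    if color=='b': m=(abs(h[...,0]-109)<12)&(h[...,1]>120)
    else: m=((h[...,0]<6)|(h[...,0]>173))&(h[...,1]>120)
    pts=[]
    for x in range(x0,x1):
        r=np.nonzero(m[y0:y1,x])[0]
        if len(r): pts.append((x,y0+r.max()+.5))
    P=onz(d,pts,22)[:,:2]
    vx,vy,_,_=cv2.fitLine(P.astype(np.float32),cv2.DIST_HUBER,0,.01,.01).ravel()
    a=np.degrees(np.arctan2(vy,vx)); a=a if vx>0 else a+180
    return a+90,len(pts)
f=pickle.load(open('w_f.pkl','rb')); r=pickle.load(open('w_red.pkl','rb'))
print('blue',edge(f,'b',280,345,0,60),'red before',edge(r,'r',245,310,100,170),'red now',edge(f,'r',270,303,270,320))
# blade lower edge angle in f (blade crop px)
P=onz(f,(np.array([(422,246),(680,192)])+.5)/4-.5+[170,0],18); v=P[1]-P[0]; print('blade',np.degrees(np.arctan2(v[1],v[0]))+90)
```

```text
blue (np.float32(101.19497), 65) red before (np.float32(102.0817), 65) red now (np.float32(103.15861), 33)
blade 101.63054332475778
```

```bash
python3 -c "
from h import *
togo([631,216,180],0)"; python3 -m creep '0.83 -3.15 2.42 0 0 0 0.5;0.83 -3.15 2.42 0 0 0 0.5;0.83 -3.15 2.42 0 0 0 0.5;0.83 -3.15 2.42 0 0 0 0.5;0.83 -3.15 2.42 0 0 0 0.5;0.83 -3.15 2.42 0 0 0 0.5;0.83 -3.15 2.42 0 0 0 0.5;0.83 -3.15 2.42 0 0 0 0.5'; python3 -c "
from h import *
import pickle
for i in range(4): d=grab('wrist','w_fb2')
s=ctrl.read_state();print(s['eef_pos'],s['tool_rot'])
pickle.dump(d,open('w_fb2.pkl','wb'))
togo([621.8,-132.5,180],0)"
```

```text
shift [ 0.83  -3.152  2.427] rv [0.03 0.18 0.01]
clock: 28.83
eef_pos: [632.6, 213.7, 182.8]
tool_rot: [3.14, -0.001, -0.002]
force: [-0.4, -0.6, 0.3]
width: 42.4
[632.6022909  214.64549256 183.17792158] [-3.14110695e+00 -1.17165292e-03 -1.75902382e-03]
shift [-0.255  8.679  0.075] rv [-0.03 -0.07 -0.1 ]
```

View pics/w_fb2.png

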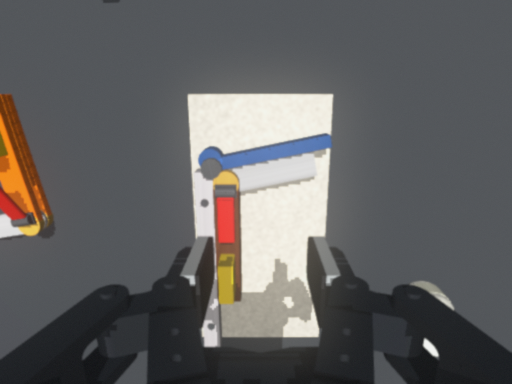

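```bash
python3 -m creep '-0.25 8.68 0 0 0 0 0.5;-0.25 8.68 0 0 0 0 0.5;-0.25 8.68 0 0 0 0 0.5;-0.25 8.68 0 0 0 0 0.5;-0.25 8.68 0 0 0 0 0.5;-0.25 8.68 0 0 0 0 0.5;-0.25 8.68 0 0 0 0 0.5;-0.25 8.68 0 0 0 0 0.5;-0.25 8.68 0 0 0 0 0.5;-0.25 8.68 0 0 0 0 0.5'
python3 - <<'E'
from h import *
import pickle
for i in range(6): d=grab('wrist','w_fr2')
s=ctrl.read_state();print(s['eef_pos'],s['tool_rot'])
pickle.dump(d,open('w_fr2.pkl','wb'))
b=pickle.load(open('w_fb2.pkl','rb'))
for n,dd,c in [('blue',b,'b'),('red',d,'r')]:
    h=cv2.cvtColor(dd['img'],cv2.COLOR_RGB2HSV).astype(int)
    m=(abs(h[...,0]-109)<12)&(h[...,1]>100) if c=='b' else ((h[...,0]<6)|(h[...,0]>173))&(h[...,1]>120)
    for which in ['lo','up']:
        pts=[]
        for x in range(245,322):
            r=np.nonzero(m[120:180,x])[0]
            if len(r): pts.append((x,120+(r.max()+.5 if which=='lo' else r.min()-.5)))
        P=onz(dd,pts,22)[:,:2]
        vx,vy,_,_=cv2.fitLine(P.astype(np.float32),cv2.DIST_HUBER,0,.01,.01).ravel()
        print(n,which,len(pts),90+np.degrees(np.arctan(vy/vx)))
E
```

```text
clock: 29.87
eef_pos: [620.8, -139.3, 183.6]
tool_rot: [3.137, -0.002, -0.01]
force: [-0.0, -0.8, 0.4]
width: 42.7
[ 622.52267345 -129.22075072  182.09606121] [-3.14032972e+00  2.34370934e-05  2.82969766e-03]
blue lo 77 101.60259
blue up 77 101.97262
red lo 77 102.17869
red up 77 102.3317
```

View pics/w_fr2.png

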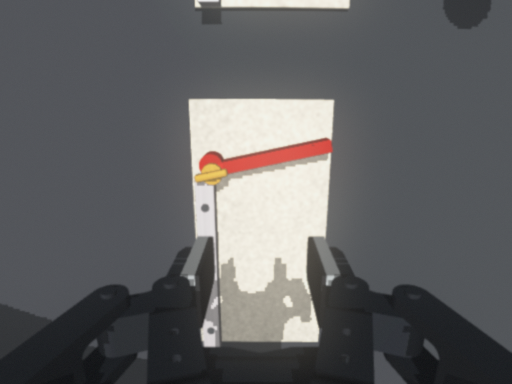

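Blue measures about 101.8° and red about 102.25°, so they agree within 0.5° and I am handing in.

```bash
python3 -c "
from h import *
print(ctrl.finish_job())"
```

```text
the job is handed in; nothing more can be done
None
```

The job is handed in at about 30 s of the 70 s. By my checks the blue fence copies the red angle, and the locked bevel lies snug in the blue corner with the arm clear of everything. No verdict was reported.

**What I did**
- I slid the bevel along the red rail until its blade was flush and the push rose, at about 9.5 N on the wrist including friction.
- I let go, pressed the lever to its firm stop (about 24 N, tip at the expected locked height), then carried the bevel across and slid it home on the blue rail.
- I stopped there when the advance ended and the push rose to about 11 N, friction included.
- I eased the strain off the arm before opening the fingers.

**Last checks**

| Check | Measured | Limit |
|---|---|---|
| Blue fence angle | 101.6–102.0° | within 2° of red |
| Red fence angle | 102.2–102.3° | – |
| Bevel position in blue jig, x | 100.2 mm | below 107 mm |
| Bevel position in blue jig, y | 12.4 mm | 9–15 mm |
| Stock against the rail | within 0.1° | 2° |

- **Lever and blade:** The lever looks level in the wrist and scene pictures, and the blade looks parallel to the blue fence. I judged both by eye; the lever's projected end point could not tell locked from nearly locked.
- **Angle readings:** An earlier, higher view gave blue 101.2° and red 103.2°, but red was partly hidden and in shadow. The closer matched views above are the ones I trust.
- **Red fence:** The trusted readings before and after were 102.1–102.4° and 102.2–102.3°, so I saw no sign that it shifted.
- **Not checked:** I did not re-measure the flask, reagent bottle and jar at the end. The arm kept well clear of them throughout.

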